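Clip a ceramic test plate into the bench fixture

ROBOT

A 6-joint arm with a two-finger parallel gripper is mounted at the origin on the work surface. World frame = base frame: x ahead of the robot, y to its left, z up, the work surface at z = 0. Lengths are in mm, angles in degrees, forces in N, time in s.
With the tool pointing down it reaches from about 300 to 850 mm from the base axis. Payload 4.2 kg.
Tool frame: the origin (TCP) lies midway between the tips of the shut fingers; the grasp point (between the pads) lies 19 mm behind it; x points along the fingers, y is the direction in which the jaws open and shut, and the axes are right-handed (so a half turn about x gives the same grasp; the last joint's range is limited). The gripper opens to 91 mm and grips with 3 to 60 N. Pads are 32 mm wide; open, the fingers measure 118 mm over their backs; the gripper's body (76 mm by 178 mm) begins 60 mm behind the grasp point.
Start: joints at [70.302, 18.312, 89.639, -0, 72.044, -1.146], TCP at [182.951, 545.135, 213.976] pointing down, gripper open.
Joint ranges: [-177.97, 177.97], [-48.28, 115.42], [12.27, 149.76], [-77.06, 257.06], [2.81, 150.46], [-146.56, 146.56]. Speed limits (degrees/s): [147.25, 147.25, 180, 180, 180, 180].

INTERFACE

Orientations are given as [roll, pitch, yaw] about the fixed x, y, z axes, in that order (R = Rz(yaw) Ry(pitch) Rx(roll)).
In Python, from workcell import * gives the robot as it stands.
- The arm moves only by the shell command python3 -m handwheel 'ROWS' [FORCE]. ROWS is a JSON object of lists of equal length, an entry for each row: "gripper": the closure, from 0 (fully open) to 1 (shut); "offset": the shift along the tool's x, y, z in mm, a list of three; "rot": the turn, a rotation vector about the tool's x, y, z in degrees, a list of three. A call has 1 to 5 rows; each row is the pose to reach, as a shift and turn from the pose commanded when the call began, along the tool's axes at that moment; what a row does not reach only later rows make up. A row lasts 1/12 s, in which the tool goes at most 41.7 mm and 7.16 degrees, less where a joint would pass 70% of its speed; a pose out of reach is approached as far as the arm can. A call with a gripper value outside its range is refused whole. The fingers move at their own pace and stop on an object; FORCE is the grip in N (left out, the last holds). Time passes only in rows, so rows that repeat a pose let the fingers close. It gives the time, the measured TCP pose, the force and the opening at its end, in the units of the state.
- state(): the state, without advancing time (a new reading comes with each control period).
- grab_frame(name): name is "side" or "top" or "wrist"; returns the picture (384x512x3 uint8, red, green, blue); there is no depth.
- camera_params(name): a dict with "fx", "fy", "cx", "cy" (pixels), "position" and "attitude" of the camera in the world; the wrist camera has in their place "hand_eye" (4x4, takes a point from camera to tool coordinates, whose origin is the TCP and whose axes are the tool frame's). Camera axes: x right, y up, looking along -z (the intrinsics and any distortion apply to the point x, -y, -z); pixel columns grow to the right and rows downward; lengths in mm; the calibration is good to about 2 mm. A picture is of the moment at which its call begins: read the wrist's pose just before it. camera_params takes no time and is no camera call.
- job_done(): hands the job in, once; it reports no verdict.
The state is a dict: "time_s": time; "qpos": joint angles; "qvel": joint speeds; "effort": joint torques, N m; "ee_pos": TCP position; "ee_rot": TCP orientation; "force": force on the tool from outside, world axes, zero at the start; "torque": the same for the moment, N m; "gripper_width": finger opening in mm.
Only numpy, scipy, OpenCV 4.12 (cv2) and the standard library are available. Lean on these libraries where they do the work, as an engineer would, in place of code of your own. Each camera call takes 0.05 s, during which the arm holds its last target.

TASK

Swing the fixture's spring clip up until it stays open, slide the ceramic test plate head first under the rail lips until its head rests against the end stop with no gap, then bring the clip down onto it so that the clip holds it. The plate is brittle: push it home gently, and lower the clip under control all the way down rather than letting it snap shut on the plate. Leave the other things on the bench where they are.

Things in the scene. Friction and masses are not known exactly. Their poses are not given: they have to be found in the camera images.
- fixture: Fixed aluminium base plate, 210 mm long (x from -110 to 100 mm), 110 mm wide, 12 mm thick; its top is the deck. Origin: underside, on the centre line; x is the push-in direction, y across, z up. On the deck: two steel guide rails (see mouth), an end stop, and at x = 73 to 97 mm two grey hinge posts, 50 mm high above the bench, that carry the spring clip.
- mouth (a point): Point on the deck (12 mm above the bench) midway in the rails' mouth: fixture x = 0, y = 0; axes as the fixture's. Rails run from here 55 mm along +x, inner faces 47 mm apart, flat lips overhang 6.5 mm each side (underside 7 mm above the deck, tops 11 mm above it). Flared guides 9 mm high widen the mouth to about 57 mm, 22 mm before it.
- stop: Fixed dark steel end stop on the deck between the rails, 16 mm long, 30 mm wide, 12 mm high. Origin: foot of the face that the plate meets, on the centre line; x is the push-in direction, so the stop lies at +x of the origin. Screwed down anywhere from 35 to 50 mm past the mouth. It does not yield.
- plate_head (a point): Middle of the head edge of the test plate, at its underside; x points along the plate from tail to head, z up. The plate is white ceramic, 110 mm long, 44 mm wide, 5 mm thick, flat, about 70 g, loose on the bench. Brittle: keep any push on it, by the stop or by the clip, under about 15 N.
- plate_block (a point): Centre of the black connector block standing on the tail of the plate, the place to grip: 16 mm along the plate, 24 mm across it, 18 mm high, from 5 to 23 mm above the plate's underside. This point is 100 mm behind the plate's head and 14 mm above the plate's underside; axes as the plate_head's.
- clip (a joint): Angle (rad) of the spring clip: 0 = shut with no plate, about 0.06 = resting on the plate, 1.7 = fully open, leaning back. Over-centre spring: below 0.9 it pulls shut (3.5 N at the cross bar when shut), above 0.9 it pulls open to the end of travel and stays. Let go between, it snaps. Its foot presses the plate 15 mm past the mouth.
- clip_bar (a point): Centre of the cross bar at the clip's free end, its handle: round steel, 10 mm thick, 24 mm long, along the fixture's y, ends free; pinch the ends from above (it may turn in the pinch) or hook it. Shut: x = -10, y = 0, z = 53 mm in the fixture frame. It moves on a 95 mm circle about the hinge, up and towards +x as the clip opens.
- hinge (a point): Clip's hinge axis, on the fixture at x = 85 mm, y = 0, z = 45 mm; the axis runs along the fixture's y.
- tape: Bystander: white roll of tape lying flat, 56 mm across, 18 mm high; origin at its underside centre.
- pen: Bystander: marker pen lying down, 135 mm long, 15 mm thick; origin at mid-length underneath, x along it.
- bottle: Bystander: clear squeeze bottle, 60 mm across, 170 mm high; origin at its underside centre.
- plug: Bystander: white cable-less connector shell, 57 x 34 x 18 mm; origin underneath.
There are look-alikes about, which are no part of the job. There is more than one size of the part that bears plate_head; the job needs the smaller.

How it is judged (in metres and radians):
On the way, in this order (a step that is already met when the one before it is completed fails the run):
1. the clip has been swung open and stays up (value of joint clip above 1.4 rad and contact force between the fingers and fixture below 0.1 N), for 0.2 s.
2. with the clip up, the plate lies on the deck under the lips, its head against the stop (value of joint clip above 1.4 rad and x of plate_head in the frame of stop above -0.002 m and z of plate_head in the frame of stop between -0.002 and 0.002 m), for 0.2 s.
At the end, for the whole second after the job is handed in: The plate lies flat on the deck between the rails, under their lips, its head within 2 mm of the end stop; the clip is down on it (joint 0.03 to 0.11 rad) and holds it at rest; the tape, pen, bottle and plug are within 20 mm of where they stood (x of plate_head in the frame of stop between -0.002 and 0.002 m and y of plate_head in the frame of stop between -0.004 and 0.004 m and z of plate_head in the frame of stop between -0.002 and 0.002 m and angle between plate_head's own z axis and vertical below 0.05 rad and value of joint clip between 0.03 and 0.11 rad and velocity of joint clip below 0.1 rad/s and distance of each of tape, pen, bottle, plug from where it was at the start of the episode below 0.02 m); the robot touches nothing.
It fails at once if the clip presses or snaps onto the plate with more than 20 N (contact force between plate and clip above 20 N).
It fails at once if with the plate beneath it, the clip is let go and flies shut (closing faster than 6 rad/s while still above 0.15 rad) (distance between plate_head and stop below 0.03 m and value of joint clip between 0.15 and 0.85 rad and velocity of joint clip below -6 rad/s).
It fails at once if the plate is driven against the end stop with more than 18 N (contact force between plate and stop above 18 N).
It fails at once if the plate is jammed or pressed against the deck, rails or clip with more than 40 N in all (contact force between plate and fixture above 40 N).
It fails at once if a bystander is shoved or knocked over (distance of any of tape, pen, bottle, plug from where it was at the start of the episode above 0.03 m).
It also fails if it takes over 72 s, if anything falls off the work surface, if the arm or the gripper's body presses on something with over 40 N, if the wrist force passes 120 N, or if a joint passes its speed limit or range.

## Working session

There is one attempt and no reset: what is moved stays moved. The work goes in short steps, Python scripts to look and compute and a shell command to move; the robot and the scene stay as the last step left them, time stands still between calls to the robot, and variables do not carry over. Pictures are saved under pics/ and viewed, and the job is handed in when it is done.

```bash
ls; mkdir -p pics; python3 - <<'E'
from workcell import *
import cv2
print(state())
for n in ["side","top","wrist"]:
    print(n,camera_params(n))
    im=grab_frame(n); cv2.imwrite(f"pics/{n}0.png",im[:,:,::-1])
E
```

```text
pics
{'time_s': 0.0, 'qpos': array([ 7.03006743e+01,  1.83510222e+01,  8.97076420e+01, -4.34688949e-04,
        7.20420724e+01, -1.14413180e+00]), 'qvel': array([-0.02969217, -0.09076126,  0.01129749, -0.01939031, -0.10170573,
       -0.21745011]), 'effort': array([ 3.26550500e-03, -4.12470889e+01, -2.31980485e+01,  7.31965899e-02,
        4.55380068e-02, -1.42082604e-04]), 'ee_pos': array([182.78889539, 544.63743981, 213.11809899]), 'ee_rot': array([ -90.90907493,   89.89926247, -109.4641344 ]), 'force': array([ 0.66966067,  0.27442493, -0.24342664]), 'torque': array([ 0.02640663, -0.0117916 , -0.01547767]), 'gripper_width': 91.15852900497941}
side {'fx': 480.9117794732298, 'fy': 480.9117794732298, 'cx': 259.12922625810154, 'cy': 193.1238700906689, 'position': array([ -17.03492079, -671.56213752,  779.77791866]), 'attitude': array([ 50.32209368,   0.05863609, -42.96667172])}
top {'fx': 423.3905960365279, 'fy': 423.3905960365279, 'cx': 259.8233670151924, 'cy': 197.60188601978697, 'position': array([501.60777928, -12.37702689, 897.95196937]), 'attitude': array([  3.7766595 ,  -2.07713145, -89.92917648])}
wrist {'fx': 279.87709617994807, 'fy': 279.87709617994807, 'cx': 253.46299982079609, 'cy': 186.85266090241407, 'hand_eye': array([[ 7.63868595e-04,  2.56067306e-01, -9.66658653e-01,
        -1.70037009e+02],
       [ 9.99998697e-01,  1.17941492e-03,  1.10264073e-03,
         1.52466328e-01],
       [ 1.42244188e-03, -9.66658235e-01, -2.56066071e-01,
        -7.33663420e+01],
       [ 0.00000000e+00,  0.00000000e+00,  0.00000000e+00,
         1.00000000e+00]])}
```

View pics/side0.png

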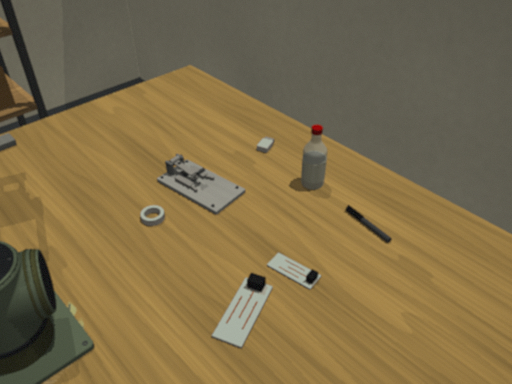

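View pics/top0.png

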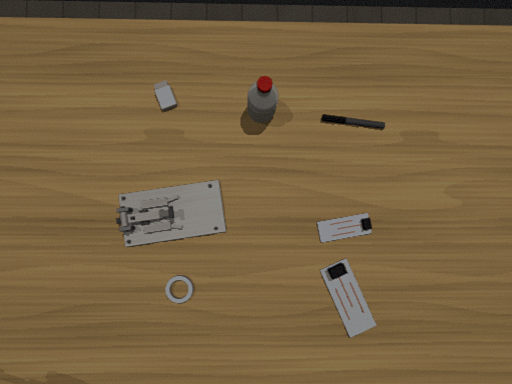

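View pics/wrist0.png

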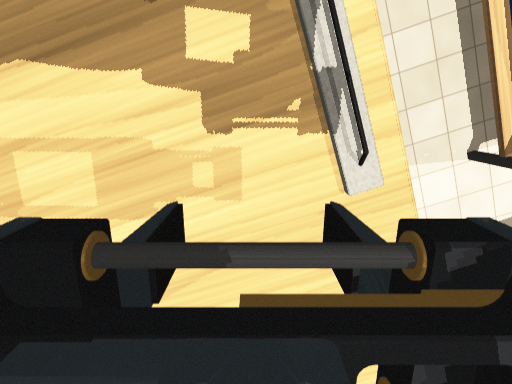

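```bash
cat > h.py <<'E'
from workcell import *
import numpy as np, cv2
from scipy.spatial.transform import Rotation as R
def cam(n, st=None):
    p=camera_params(n); 
    if n!="wrist": return p,R.from_euler('xyz',p["attitude"],degrees=True).as_matrix(),np.array(p["position"])
    st=st or state(); Rt=R.from_euler('xyz',st["ee_rot"],degrees=True).as_matrix(); H=np.array(p["hand_eye"])
    return p,Rt@H[:3,:3],Rt@H[:3,3]+st["ee_pos"]
def ray(c,u,v):
    p,Rm,t=c; d=Rm@np.array([(u-p["cx"])/p["fx"],-(v-p["cy"])/p["fy"],-1]); return t,d
def onz(c,u,v,z):
    t,d=ray(c,u,v); return t+d*(z-t[2])/d[2]
def proj(c,X):
    p,Rm,t=c; q=Rm.T@(np.asarray(X,float)-t); return np.array([p["cx"]+p["fx"]*q[0]/-q[2], p["cy"]-p["fy"]*q[1]/-q[2]])
def crop(im,u0,v0,u1,v1,s,name):
    c=cv2.resize(im[v0:v1,u0:u1,::-1],None,fx=s,fy=s,interpolation=cv2.INTER_CUBIC)
    for u in range((u0+9)//10*10,u1,10):
        cv2.putText(c,str(u),(int((u-u0+.5)*s),8),0,.3,(0,0,255)); cv2.line(c,(int((u-u0+.5)*s),9),(int((u-u0+.5)*s),14),(0,0,255))
    for v in range((v0+9)//10*10,v1,10):
        cv2.putText(c,str(v),(0,int((v-v0+.5)*s)),0,.3,(0,0,255)); cv2.line(c,(20,int((v-v0+.5)*s)),(26,int((v-v0+.5)*s)),(0,0,255))
    cv2.imwrite("pics/"+name,c)
E
python3 - <<'E'
from h import *
t=cv2.imread("pics/top0.png")[:,:,::-1]
crop(t,110,170,235,255,6,"fx0.png"); crop(t,310,200,390,340,4,"pl0.png")
s=cv2.imread("pics/side0.png")[:,:,::-1]
crop(s,150,145,260,220,7,"fxs0.png"); crop(s,205,240,330,350,5,"pls0.png")
E
```

```text
(no output)
```

View pics/fx0.png

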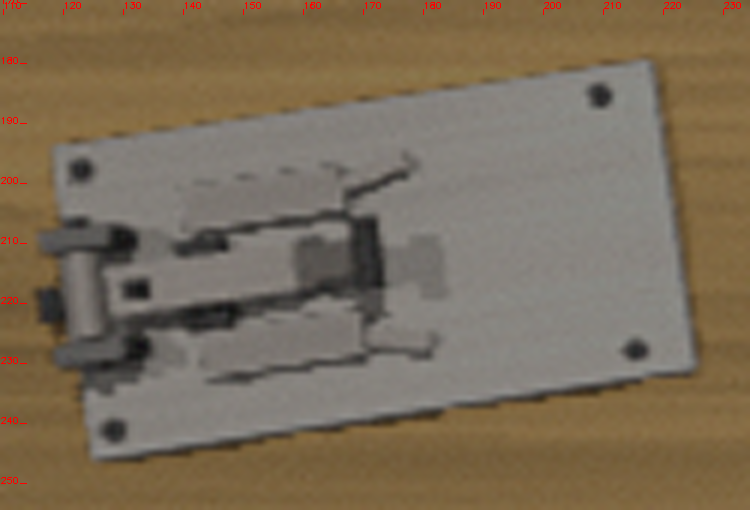

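View pics/pl0.png

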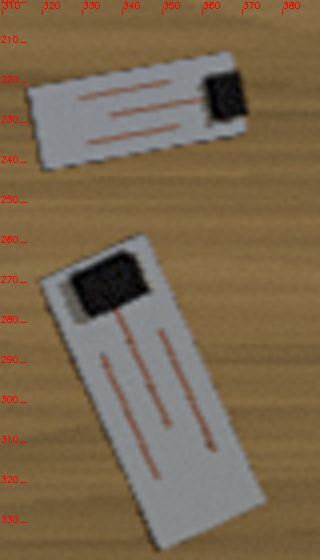

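View pics/fxs0.png

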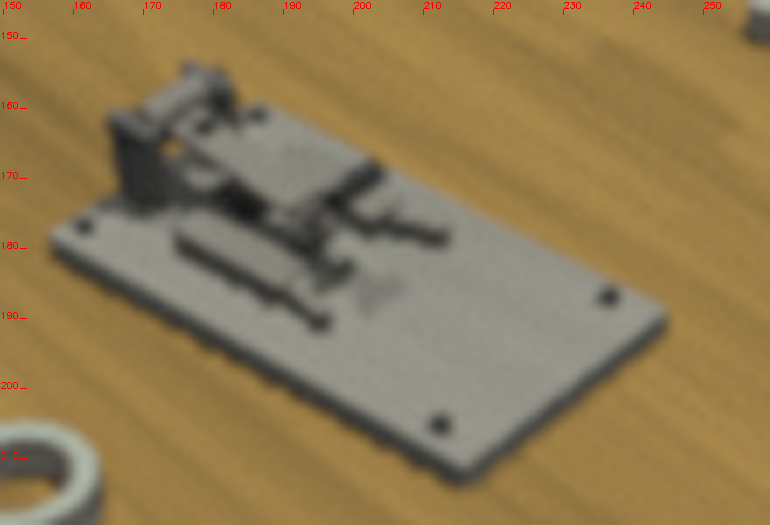

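View pics/pls0.png

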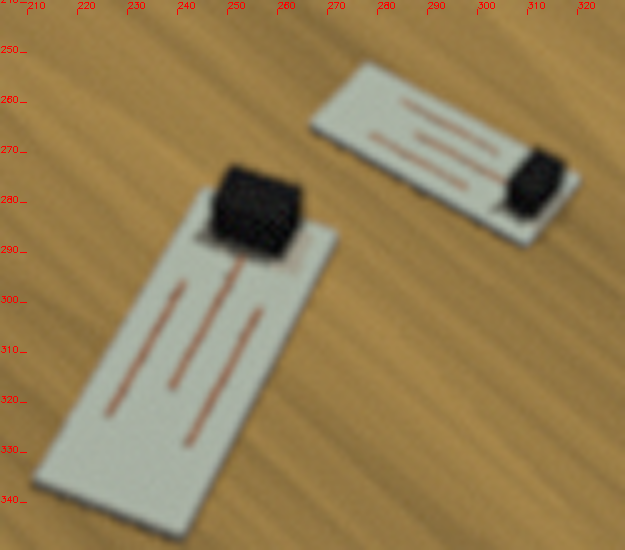

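Candidates for the plate: the small one at top (345,228), with its block at (366,224), and the large one at (348,298), with its block at (337,270). The tape at (180,290) and the plug at (166,97) are white too, but neither is a plate. Next I check the sizes.

```bash
python3 - <<'E'
from h import *
T=cam("top");S=cam("side")
def px(a,u0,v0,s): return [(u0+x/s-.5,v0+y/s-.5) for x,y in a]
def rep(n,c,pts,z):
    P=np.array([onz(c,u,v,z) for u,v in pts])[:,:2]; print(n,P.round(1).tolist(),"sides",np.linalg.norm(np.roll(P,-1,0)-P,axis=1).round(1),"ctr",P.mean(0).round(1))
    return P
P=rep("fixT",T,px([(55,147),(652,60),(696,370),(92,460)],110,170,6),12)
d=(P[0]-P[1])+(P[3]-P[2]);print(np.degrees(np.arctan2(d[1],d[0])))
P=rep("plT",T,px([(28,88),(232,52),(246,131),(43,170)],310,200,4),5)
d=(P[0]-P[1])+(P[3]-P[2]);print(np.degrees(np.arctan2(d[1],d[0])))
rep("bigT",T,px([(38,282),(146,235),(266,500),(158,550)],310,200,4),5)
P=rep("plS",S,px([(368,62),(580,180),(528,246),(310,125)],205,240,5),5)
d=(P[0]-P[1])+(P[3]-P[2]);print(np.degrees(np.arctan2(d[1],d[0])))
rep("fixS",S,px([(52,240),(665,318),(460,475)],150,145,7),12)
rep("blkT",T,px([(226,95)],310,200,4),23)
E
```

```text
fixT [[566.6, 248.6], [597.9, 43.0], [489.9, 27.0], [458.9, 233.6]] sides [207.9 109.2 208.9 108.7] ctr [528.3 138. ]
98.58773636816582
plT [[510.4, -164.8], [529.7, -274.2], [487.7, -281.1], [467.1, -172.5]] sides [111.1  42.5 110.5  43.9] ctr [ 498.7 -223.1]
100.37518023759121
bigT [[408.6, -169.3], [433.0, -226.9], [295.2, -288.5], [269.9, -231.2]] sides [ 62.5 151.   62.6 151.8] ctr [ 351.7 -229. ]
plS [[511.5, -164.2], [528.9, -272.6], [487.1, -281.4], [467.4, -173.5]] sides [109.8  42.7 109.7  45. ] ctr [ 498.7 -222.9]
99.73810576766807
fixS [[459.1, 229.8], [594.8, 40.6], [487.6, 25.1]] sides [232.9 108.3 206.7] ctr [513.9  98.5]
blkT [[506.7, -265.4]] sides [0.] ctr [ 506.7 -265.4]
```

The small plate measures 110 × 44 mm at top (345,228), with its head towards +y, so it is the right one. The other is 151 × 62 mm. The crop I already viewed confirms the block on its tail at (366,224).

```bash
cat >> h.py <<'E'
FIX_O=np.array([527.5,143.0,0.]); FIX_YAW=98.6
def fixR(yaw=None): return R.from_euler('z',FIX_YAW if yaw is None else yaw,degrees=True)
def fw(x,y,z): return FIX_O+fixR().apply([x,y,z])
def toolR(yaw):   # tool x down, tool z along world heading yaw, tool y = z cross x
    z=np.array([np.cos(np.radians(yaw)),np.sin(np.radians(yaw)),0]); x=np.array([0,0,-1.]); return R.from_matrix(np.column_stack([x,np.cross(z,x),z]))
def go(pos,yaw):
    s=state(); R0=R.from_euler('xyz',s["ee_rot"],degrees=True)
    off=R0.inv().apply(np.asarray(pos)-s["ee_pos"]); rv=(R0.inv()*toolR(yaw)).as_rotvec(degrees=True)
    print("t",round(s["time_s"],2),"tcp",s["ee_pos"].round(1),"F",s["force"].round(1),"w",round(s["gripper_width"],1),"-> off",off.round(1),"rot",rv.round(2))
E
python3 - <<'E'
from h import *
s=state();print(R.from_euler('xyz',s["ee_rot"],degrees=True).as_matrix().round(3))
for z in (0,180): go(fw(-10,0,150),FIX_YAW+z)
print(proj(cam("top"),fw(-10,0,53)),fw(-10,0,53))
E
```

```text
[[-0.     0.318  0.948]
 [-0.001  0.948 -0.318]
 [-1.    -0.001 -0.   ]]
t 0.15 tcp [182.8 544.8 213.3] F [-0.8 -0.4  1.2] w 91.3 -> off [  63.7 -280.   459.2] rot [-1.1715e+02 -8.0000e-02  5.0000e-02]
t 0.15 tcp [182.8 544.8 213.3] F [-0.8 -0.4  1.2] w 91.3 -> off [  63.7 -280.   459.2] rot [6.285e+01 4.000e-02 7.000e-02]
[171.02727548 211.61038391] [528.99535343 133.11243619  53.        ]
```

```bash
python3 -m handwheel '{"gripper":[0,0,0,0,0],"offset":[[3,-20,33],[5,-43,70],[6,-64,105],[8,-86,140],[9,-108,175]],"rot":[[6,0,0],[12,0,0],[18,0,0],[25,0,0],[32,0,0]]}'; python3 -c "
from h import *
go(fw(-10,0,200),FIX_YAW+180)"
```

```text
time_s: 0.57
ee_pos: [314.8, 385.7, 204.6]
ee_rot: [-70.2, 90.0, -121.0]
force: [0.5, 0.2, 0.2]
gripper_width: 91.0
t 0.57 tcp [314.8 385.7 204.6] F [0.5 0.2 0.2] w 91.0 -> off [  4.6   6.6 331.2] rot [3.055e+01 2.000e-02 2.000e-02]
```

```bash
python3 -m handwheel '{"gripper":[0.2,0.4,0.4,0.4,0.4],"offset":[[1,1,40],[2,2,80],[3,4,120],[4,5,160],[4,6,200]],"rot":[[6,0,0],[12,0,0],[18,0,0],[25,0,0],[31,0,0]]}'; python3 -c "
from h import *
go(fw(-10,0,200),FIX_YAW+180)"
```

```text
time_s: 0.98
ee_pos: [446.6, 235.0, 200.7]
ee_rot: [-91.7, 90.0, -173.6]
force: [0.6, 1.6, 0.2]
gripper_width: 60.7
t 0.98 tcp [446.6 235.  200.7] F [0.6 1.6 0.2] w 60.7 -> off [  0.7  67.2 112.5] rot [-0.49 -0.    0.03]
```

```bash
python3 -m handwheel '{"gripper":[0.4,0.4,0.4,0.4,0.4],"offset":[[0,20,33],[0,40,66],[0,60,100],[0,67,112],[0,67,112]],"rot":[[0,0,0],[0,0,0],[0,0,0],[0,0,0],[0,0,0]]}'; python3 -c "
from h import *
go(fw(-10,0,100),FIX_YAW+180)
im=grab_frame('wrist'); cv2.imwrite('pics/w1.png',im[:,:,::-1])"
```

```text
time_s: 1.4
ee_pos: [530.3, 133.4, 200.4]
ee_rot: [-10.5, 90.0, -92.3]
force: [0.3, 0.3, -0.6]
gripper_width: 54.9
t 1.4 tcp [530.3 133.4 200.4] F [ 0.3  0.3 -0.6] w 54.9 -> off [100.4  -1.3  -0. ] rot [-0.4   0.04  0.01]
```

View pics/w1.png

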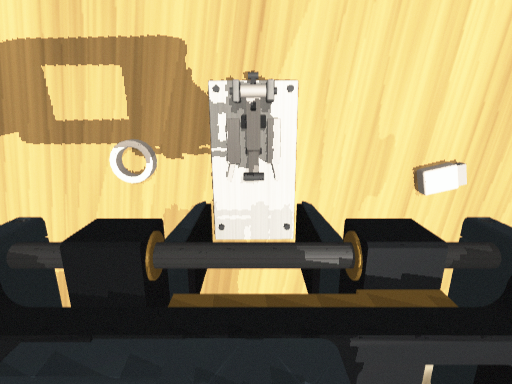

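The wrist view shows the fixture square to the tool. The bar is at (253,177), the fixture's far corners at (209,80) and (298,80), and the hinge at (252,92).

```bash
python3 - <<'E'
from h import *
im=cv2.imread("pics/w1.png")[:,:,::-1]
crop(im,190,60,315,250,4,"w1c.png")
c=cam("wrist")
for p in [(-10,0,53),(-10,12,53),(-10,-12,53),(100,55,12),(100,-55,12),(-86,45,12)]: print(p,proj(c,fw(*p)).round(1))
E
```

```text
(-10, 0, 53) [254.7 178.9]
(-10, 12, 53) [244.4 178.9]
(-10, -12, 53) [265.  178.8]
(100, 55, 12) [208.5  82.6]
(100, -55, 12) [299.7  81.9]
(-86, 45, 12) [222.2 226. ]
```

View pics/w1c.png

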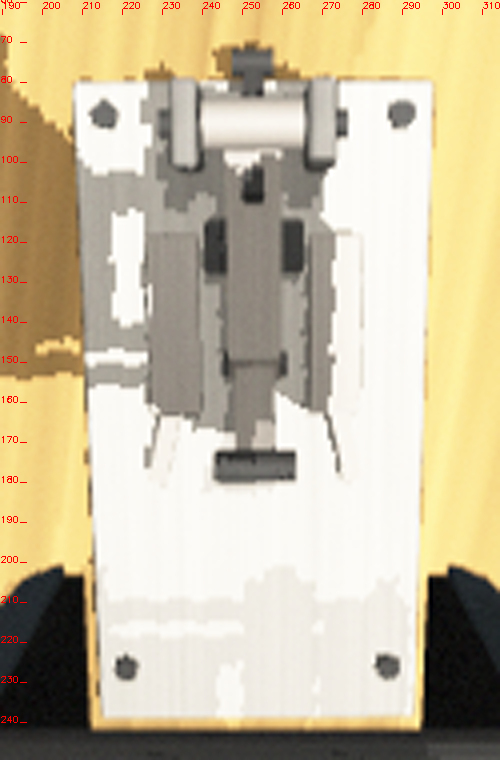

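```bash
sed -i 's/FIX_O=np.array.*\]); /FIX_O=np.array([526.3,144.6,0.]); /' h.py; python3 -c "
from h import *
go(fw(-10,0,36),FIX_YAW+180)"
```

```text
t 1.45 tcp [528.8 135.  200.4] F [-0.8  0.4 -0.2] w 54.8 -> off [164.4  -0.9   0.2] rot [-0.32 -0.03  0.07]
```

```bash
sed -i 's/FIX_O=np.array.*\]); /FIX_O=np.array([527.2,143.8,0.]); /' h.py; python3 -m handwheel '{"gripper":[0.4,0.4,0.4,0.4,0.4],"offset":[[35,0,1],[70,0,1],[105,0,1],[135,0,1],[145,0,1]],"rot":[[0,0,0],[0,0,0],[0,0,0],[0,0,0],[0,0,0]]}'; python3 -m handwheel '{"gripper":[0.4,0.4],"offset":[[9,0,0],[19,0,0]],"rot":[[0,0,0],[0,0,0]]}'; python3 -c "
from h import *
go(fw(-10,0,36),FIX_YAW+180)
im=grab_frame('wrist'); cv2.imwrite('pics/w2.png',im[:,:,::-1])"
```

```text
time_s: 1.87
ee_pos: [524.3, 135.7, 51.9]
ee_rot: [-89.6, 89.5, -171.0]
force: [-0.8, -0.2, 0.1]
gripper_width: 55.0
time_s: 2.03
ee_pos: [529.3, 136.1, 37.5]
ee_rot: [103.2, 89.9, 21.7]
force: [0.3, 0.7, 0.5]
gripper_width: 54.6
t 2.03 tcp [529.3 136.1  37.5] F [0.3 0.7 0.5] w 54.6 -> off [ 1.5 -1.   2.1] rot [-0.09 -0.03 -0.13]
```

View pics/w2.png

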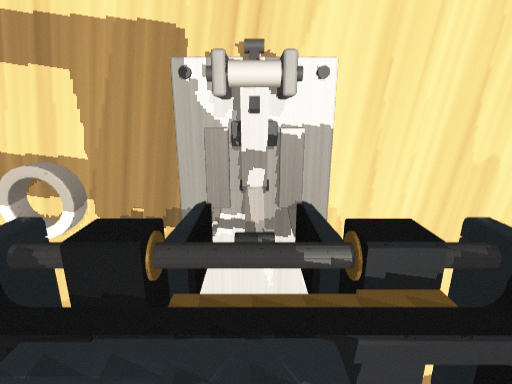

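The bar at (254,237) sits centred between the fingers, so I close on it.

```bash
python3 -m handwheel '{"gripper":[0.6,0.75,1,1,1],"offset":[[1,0,1],[1,0,2],[1,0,2],[1,0,2],[1,0,2]],"rot":[[0,0,0],[0,0,0],[0,0,0],[0,0,0],[0,0,0]]}' 25; python3 -m handwheel '{"gripper":[1,1,1],"offset":[[0,0,0],[0,0,0],[0,0,0]],"rot":[[0,0,0],[0,0,0],[0,0,0]]}'; python3 -c "
from h import *
a=[(8*np.cos(t)+95*np.sin(t)-8,  95-95*np.cos(t)+8*np.sin(t)) for t in (0,.1,.2,.3,.4,.5,.6,.7,.8,.9,1,1.1,1.2,1.3,1.4,1.5,1.6,1.7)]
print(np.round(a,1).tolist())
s=state();print(s['ee_pos'],s['force'])"
```

```text
time_s: 2.5
ee_pos: [529.8, 133.0, 36.8]
ee_rot: [95.6, 89.9, 14.1]
force: [6.2, -0.6, 0.2]
gripper_width: 24.4
time_s: 2.75
ee_pos: [530.2, 133.0, 36.7]
ee_rot: [91.7, 89.8, 10.2]
force: [2.7, -0.9, 3.4]
gripper_width: 23.2
[[0.0, 0.0], [9.4, 1.3], [18.7, 3.5], [27.7, 6.6], [36.4, 10.6], [44.6, 15.5], [52.2, 21.1], [59.3, 27.5], [65.7, 34.6], [71.4, 42.2], [76.3, 50.4], [80.3, 59.0], [83.4, 68.0], [85.7, 77.3], [87.0, 86.7], [87.3, 96.3], [86.7, 105.8], [85.2, 115.2]]
[530.22532495 133.04735658  36.69712338] [ 2.7323143  -0.90286112  3.39427589]
```

```bash
python3 -m handwheel '{"gripper":[1,1,1,1,1],"offset":[[-9,0,-1],[-19,0,-3],[-28,0,-7],[-36,0,-11],[-45,0,-15]],"rot":[[0,0,0],[0,0,0],[0,0,0],[0,0,0],[0,0,0]]}'; python3 -c "
from h import *
im=grab_frame('side'); crop(im,140,120,270,220,6,'s1.png')"
```

```text
time_s: 3.17
ee_pos: [527.8, 148.1, 81.2]
ee_rot: [97.1, 89.9, 15.6]
force: [5.2, 4.6, -6.3]
gripper_width: 23.3
```

View pics/s1.png

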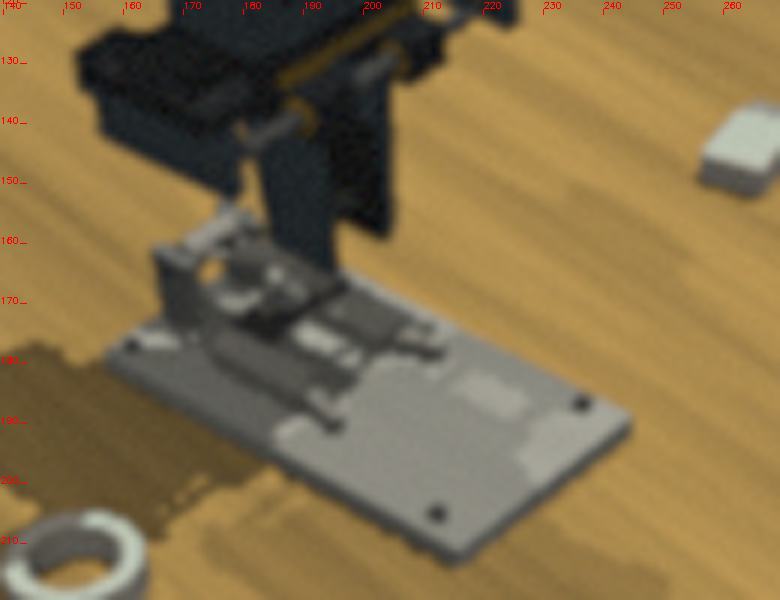

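```bash
python3 -m handwheel '{"gripper":[1,1,1,1,1],"offset":[[-8,0,-6],[-15,0,-12],[-21,0,-19],[-27,0,-27],[-32,0,-35]],"rot":[[0,0,0],[0,0,0],[0,0,0],[0,0,0],[0,0,0]]}';  python3 -m handwheel '{"gripper":[1,1,1,1,1],"offset":[[-4,0,-9],[-7,0,-18],[-9,0,-27],[-11,0,-36],[-11,0,-46]],"rot":[[0,0,0],[0,0,0],[0,0,0],[0,0,0],[0,0,0]]}'; python3 -c "
from h import *
im=grab_frame('side'); crop(im,140,90,270,200,6,'s2.png')"
```

```text
time_s: 3.63
ee_pos: [522.6, 182.6, 113.5]
ee_rot: [78.9, 89.9, -2.6]
force: [4.8, 1.3, -3.2]
gripper_width: 23.4
time_s: 4.05
ee_pos: [515.6, 229.5, 124.8]
ee_rot: [119.3, 89.8, 37.7]
force: [4.6, 1.0, 2.4]
gripper_width: 23.5
```

View pics/s2.png

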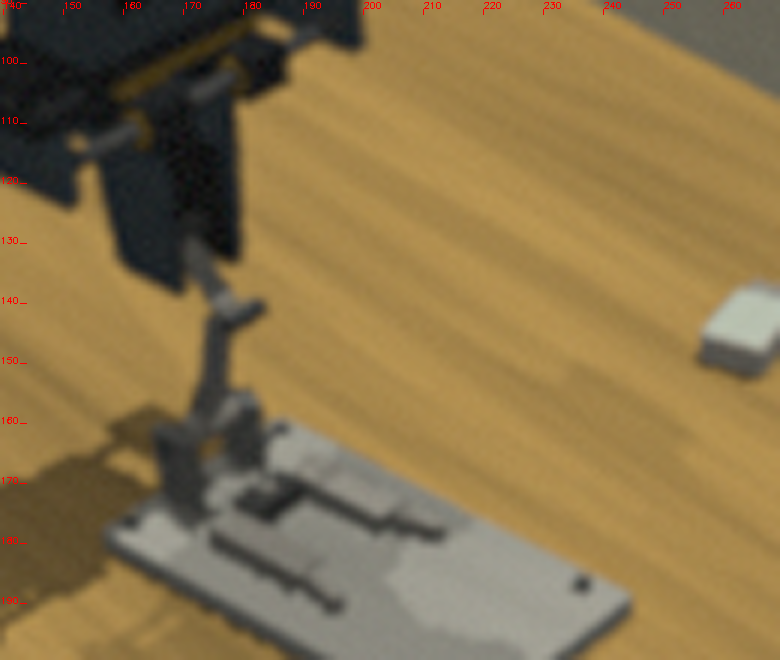

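The clip is upright in the pinch. I take it to about 1.65, then release and retreat upward.

```bash
python3 -m handwheel '{"gripper":[1,1,0.5,0.5,0.5],"offset":[[0,0,-8],[1,0,-14],[1,0,-14],[1,0,-14],[1,0,-14]],"rot":[[0,0,0],[0,0,0],[0,0,0],[0,0,0],[0,0,0]]}';  python3 -m handwheel '{"gripper":[0.4,0.4,0.4,0.4,0.4],"offset":[[0,0,0],[-20,0,0],[-50,0,0],[-80,0,20],[-80,0,60]],"rot":[[0,0,0],[0,0,0],[0,0,0],[0,0,0],[0,0,0]]}'; python3 -c "
from h import *
im=grab_frame('side'); crop(im,140,90,270,200,6,'s3.png')
go(fw(-10,0,160),FIX_YAW+180)"
```

```text
time_s: 4.52
ee_pos: [510.7, 241.4, 121.9]
ee_rot: [-80.0, 89.7, -161.5]
force: [-0.1, -0.5, 0.3]
gripper_width: 40.0
time_s: 4.93
ee_pos: [524.1, 185.5, 208.5]
ee_rot: [111.2, 89.4, 29.9]
force: [1.4, -0.6, -0.1]
gripper_width: 54.8
t 4.98 tcp [523.5 176.  206. ] F [-0.8 -6.7 -0.4] w 55.1 -> off [46.2 -1.2 42.2] rot [-0.19  0.3  -0.27]
```

View pics/s3.png

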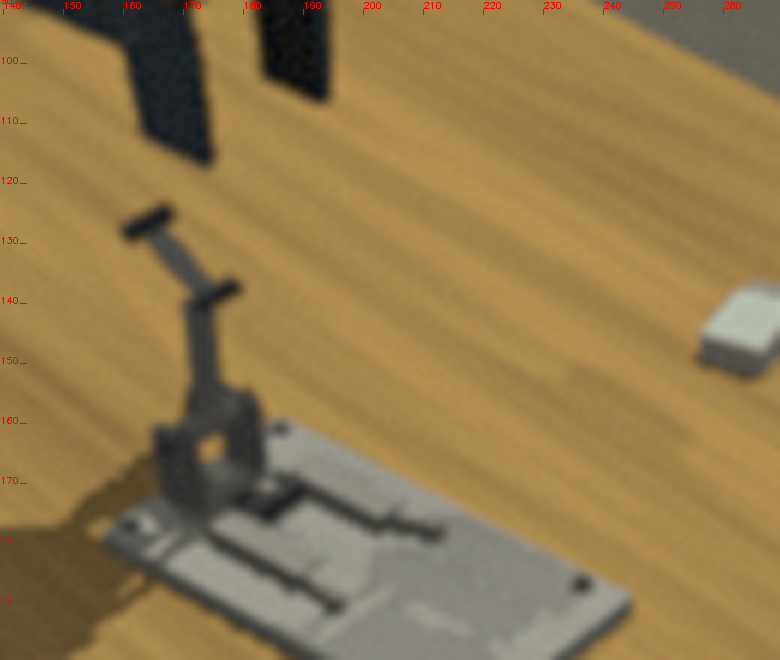

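The clip stays up on its own, with the bar at about (163,126) in the side view. Next, a settled wrist look at the rails and the stop.

```bash
python3 -m handwheel '{"gripper":[0.4,0.4,0.4,0.4,0.4],"offset":[[0,0,35],[0,-1,60],[0,-1,60],[0,-1,60],[0,-1,60]],"rot":[[0,0,0],[0,0,0],[0,0,0],[0,0,0],[0,0,0]]}';  python3 - <<'E'
from h import *
c=cam("wrist"); im=grab_frame('wrist'); s=state(); print(s["ee_pos"],s["qvel"].round(1))
cv2.imwrite('pics/w3.png',im[:,:,::-1]); crop(im,190,50,320,240,4,"w3c.png")
for p in [(-10,0,53),(0,23.5,23),(0,-23.5,23),(0,17,23),(55,23.5,23),(55,-17,23),(35,0,24),(50,0,24),(100,55,12),(100,-55,12),(-110,55,12)]: print(p,proj(c,fw(*p)).round(1))
t=grab_frame('top'); cv2.imwrite('pics/t3.png',t[:,:,::-1]); 
E
```

```text
time_s: 5.4
ee_pos: [528.9, 123.0, 202.5]
ee_rot: [-113.4, 89.9, 165.0]
force: [0.2, 1.0, -0.2]
gripper_width: 54.6
[529.02552926 123.50173204 202.60987884] [ 0.6  0.1 -0.2 -0.2 -0.1 -0.1]
(-10, 0, 53) [256.  167.9]
(0, 23.5, 23) [237.1 155.6]
(0, -23.5, 23) [274.5 155.4]
(0, 17, 23) [242.2 155.5]
(55, 23.5, 23) [236.1 110.1]
(55, -17, 23) [269.8 110. ]
(35, 0, 24) [255.7 127. ]
(50, 0, 24) [255.7 114.3]
(100, 55, 12) [209.7  71.5]
(100, -55, 12) [301.3  71. ]
(-110, 55, 12) [216.5 233. ]
```

View pics/w3c.png

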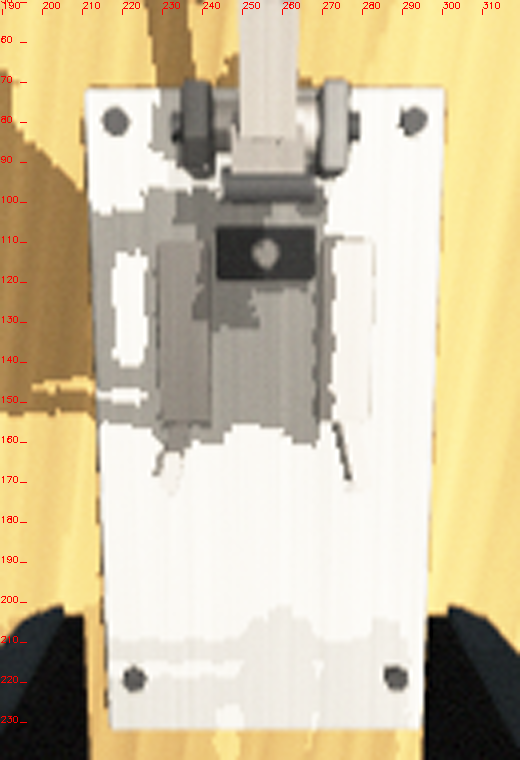

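The wrist view matches the fixture model to within 1 mm. The front edge of the stop is at v≈119.5, so the stop is about 44 mm past the mouth. Now to the plate.

```bash
python3 -m handwheel '{"gripper":[0.4,0.4,0.4,0.4,0.4],"offset":[[0,0,40],[0,2,80],[0,4,120],[0,6,160],[0,8,200]],"rot":[[0,0,0],[0,0,0],[0,0,0],[0,0,0],[0,0,0]]}';  python3 -c "
from h import *
go([506.5,-240,180],280)"
```

```text
time_s: 5.92
ee_pos: [567.0, -74.3, 202.9]
ee_rot: [-165.9, 90.0, 112.6]
force: [0.7, -0.9, -0.1]
gripper_width: 54.3
t 5.92 tcp [567.  -74.3 202.9] F [ 0.7 -0.9 -0.1] w 54.3 -> off [ 22.8 -84.5 154.9] rot [-1.44 -0.02  0.01]
```

```bash
python3 -m handwheel '{"gripper":[0.4,0.4,0.4,0.4,0.4],"offset":[[5,-20,36],[10,-40,72],[16,-60,108],[22,-80,146],[22,-84,155]],"rot":[[-1,0,0],[-1.4,0,0],[-1.4,0,0],[-1.4,0,0],[-1.4,0,0]]}'; python3 -m handwheel '{"gripper":[0.4,0.4,0.4],"offset":[[0,0,0],[0,0,0],[0,0,0]],"rot":[[0,0,0],[0,0,0],[0,0,0]]}'; python3 - <<'E'
from h import *
c=cam("wrist"); im=grab_frame('wrist'); go([506.5,-267,40],280)
cv2.imwrite('pics/w4.png',im[:,:,::-1]);
d=R.from_euler('z',100,degrees=True)
o=np.array([498.7,-223,0])
for p in [(55,22,5),(55,-22,5),(-55,22,5),(-55,-22,5),(-45,0,23),(-37,12,23),(-37,-12,23)]: print(p,proj(c,o+d.apply(p)).round(1))
E
```

```text
time_s: 6.33
ee_pos: [504.3, -242.8, 179.6]
ee_rot: [-84.5, 89.8, -164.8]
force: [-0.4, 0.2, -0.5]
gripper_width: 54.7
time_s: 6.58
ee_pos: [507.3, -237.9, 181.1]
ee_rot: [139.9, 89.9, 59.8]
force: [0.6, 0.1, -0.4]
gripper_width: 54.9
t 6.63 tcp [ 507.4 -237.7  181.1] F [ 0.2  0.9 -0.3] w 54.4 -> off [141.1  -6.   28.8] rot [-0.03 -0.03 -0.04]
(55, 22, 5) [231.  114.1]
(55, -22, 5) [267.8 114. ]
(-55, 22, 5) [233.  201.7]
(-55, -22, 5) [266.9 201.6]
(-45, 0, 23) [249.7 198.4]
(-37, 12, 23) [239.8 192.2]
(-37, -12, 23) [259.5 192.1]
```

View pics/w4.png

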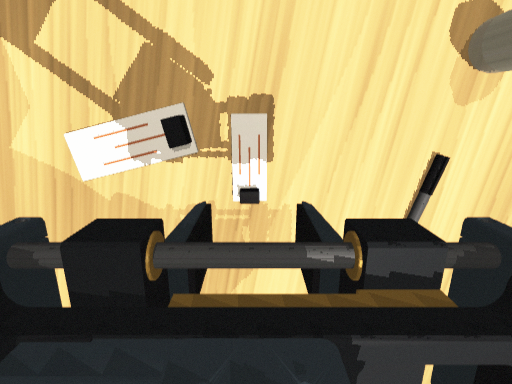

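The small plate is at (250,157) with its block at (250,196), as predicted to about 1 px. I descend on the block.

```bash
python3 -m handwheel '{"gripper":[0.4,0.4,0.4,0.4,0.4],"offset":[[25,-3,15],[60,-6,29],[95,-6,29],[125,-6,29],[140,-6,29]],"rot":[[0,0,0],[0,0,0],[0,0,0],[0,0,0],[0,0,0]]}'; python3 -m handwheel '{"gripper":[0.4,0.4,0.4],"offset":[[12,0,0],[22,0,0],[22,0,0]],"rot":[[0,0,0],[0,0,0],[0,0,0]]}'; python3 - <<'E'
from h import *
c=cam("wrist"); go([506.5,-267.3,8],280); im=grab_frame('wrist'); 
cv2.imwrite('pics/w5.png',im[:,:,::-1]);
E
```

```text
time_s: 7.05
ee_pos: [504.3, -266.3, 37.5]
ee_rot: [-133.8, 89.7, 146.2]
force: [-0.9, 0.5, -0.2]
gripper_width: 54.7
time_s: 7.3
ee_pos: [505.2, -267.1, 17.2]
ee_rot: [-133.7, 89.8, 146.2]
force: [-0.4, 0.5, 0.5]
gripper_width: 54.8
t 7.3 tcp [ 505.2 -267.1   17.2] F [-0.4  0.5  0.5] w 54.8 -> off [9.2 1.3 0.4] rot [-0.04 -0.14  0.15]
```

View pics/w5.png

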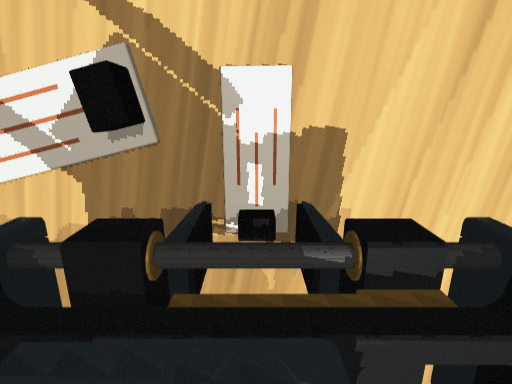

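```bash
python3 -m handwheel '{"gripper":[0.4,0.4,0.5,0.6,0.7],"offset":[[4,1,0],[8.5,1,0],[9,1,0],[9,1,0],[9,1,0]],"rot":[[0,0,0],[0,0,0],[0,0,0],[0,0,0],[0,0,0]]}' 8; python3 -m handwheel '{"gripper":[0.8,1,1,1,1],"offset":[[0,0,0],[0,0,0],[0,0,0],[0,0,0],[0,0,0]],"rot":[[0,0,0],[0,0,0],[0,0,0],[0,0,0],[0,0,0]]}' 20;python3 -c "
from h import *
go([506.5,-267.3,8],280)"
```

```text
time_s: 7.77
ee_pos: [506.7, -269.0, 10.3]
ee_rot: [60.1, 90.0, -20.1]
force: [-0.2, 0.1, 0.2]
gripper_width: 37.6
time_s: 8.18
ee_pos: [506.7, -269.0, 10.2]
ee_rot: [53.2, 90.0, -27.0]
force: [-1.0, 0.4, 2.1]
gripper_width: 24.0
t 8.18 tcp [ 506.7 -269.    10.2] F [-1.   0.4  2.1] w 24.0 -> off [ 2.2  0.1 -1.7] rot [-0.15  0.02 -0.02]
```

```bash
python3 -m handwheel '{"gripper":[1,1,1,1,1],"offset":[[-5,0,0],[-15,0,0],[-30,0,0],[-40,0,0],[-40,0,0]],"rot":[[0,0,0],[0,0,0],[0,0,0],[0,0,0],[0,0,0]]}' 30;python3 -c "
from h import *
go(fw(-131.5,0,50),278.6)
im=grab_frame('wrist'); 
cv2.imwrite('pics/w6.png',im[:,:,::-1]);
im=grab_frame('side'); crop(im,220,180,350,280,6,'s6.png')
"
```

```text
time_s: 8.6
ee_pos: [508.2, -269.7, 52.7]
ee_rot: [52.3, 89.7, -27.9]
force: [0.1, -0.4, -0.7]
gripper_width: 23.5
t 8.6 tcp [ 508.2 -269.7   52.7] F [ 0.1 -0.4 -0.7] w 23.5 -> off [   2.2   86.6 -272.7] rot [ 1.25  0.18 -0.24]
```

View pics/w6.png

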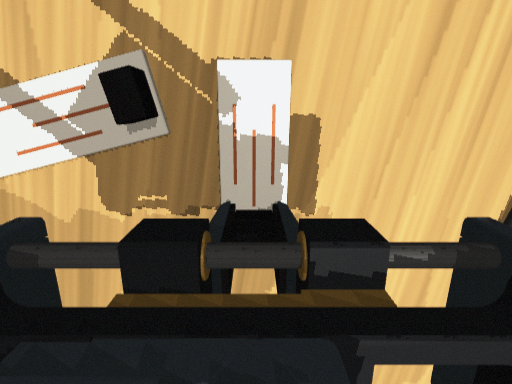

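View pics/s6.png

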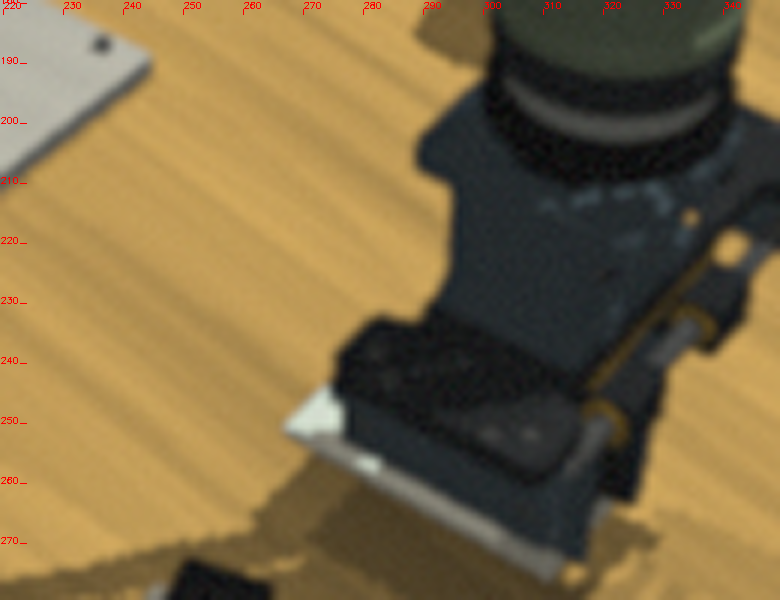

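```bash
python3 - <<'E'
from h import *
p=camera_params("wrist");H=np.array(p["hand_eye"])
c=(p,H[:3,:3],H[:3,3])   # tool frame
for droop in (-4,0,4):
  for b in (0,1.7): print(droop,b,[proj(c,[5.2+droop,y,-(100+b)]).round(1).tolist() for y in (-22,22)])
E
```

```text
-4 0 [[216.6, 62.9], [294.3, 62.8]]
-4 1.7 [[216.5, 59.7], [294.4, 59.5]]
0 0 [[217.5, 64.1], [293.3, 64.0]]
0 1.7 [[217.4, 60.9], [293.4, 60.8]]
4 0 [[218.3, 65.2], [292.4, 65.1]]
4 1.7 [[218.2, 62.1], [292.5, 62.0]]
```

The plate is held about level, with its head corners at (218,60) and (291,60). I carry it to the fixture.

```bash
python3 -m handwheel '{"gripper":[1,1,1,1,1],"offset":[[0,11,-33],[0,22,-68],[0,33,-103],[0,44,-138],[0,55,-173]],"rot":[[0.6,0,0],[1.2,0,0],[1.2,0,0],[1.2,0,0],[1.2,0,0]]}' ;python3 -c "
from h import *
go(fw(-131.5,0,50),278.6)"
```

```text
time_s: 9.12
ee_pos: [530.4, -87.3, 49.2]
ee_rot: [-113.1, 89.9, 165.6]
force: [0.2, -0.1, -1.0]
gripper_width: 23.9
t 9.12 tcp [530.4 -87.3  49.2] F [ 0.2 -0.1 -1. ] w 23.9 -> off [ -0.8  31.4 -97.5] rot [ 0.01 -0.04  0.09]
```

```bash
python3 -m handwheel '{"gripper":[1,1,1,1,1],"offset":[[0,11,-33],[0,22,-66],[0,29,-88],[0,31,-97],[0,31,-97]],"rot":[[0,0,0],[0,0,0],[0,0,0],[0,0,0],[0,0,0]]}' ;python3 -m handwheel '{"gripper":[1,1,1],"offset":[[4,0,0],[10,0,0],[14,0,0]],"rot":[[0,0,0],[0,0,0],[0,0,0]]}';python3 - <<'E'
from h import *
go(fw(-131.5,0,23),278.6)
c=cam("wrist"); im=grab_frame('wrist'); cv2.imwrite('pics/w7.png',im[:,:,::-1]); crop(im,150,0,360,230,3,'w7c.png')
for p in [(0,17,23),(0,-17,23),(-22,28.5,21),(-22,-28.5,21),(44,0,24),(-30,22,28),(-30,-22,28)]: print(p,proj(c,fw(*p)).round(1))
E
```

```text
time_s: 9.53
ee_pos: [546.7, 13.3, 49.3]
ee_rot: [-105.6, 89.9, 173.2]
force: [-0.9, -1.0, -1.3]
gripper_width: 23.5
time_s: 9.78
ee_pos: [546.5, 10.2, 35.0]
ee_rot: [-89.8, 89.9, -171.2]
force: [-0.6, -0.5, -0.4]
gripper_width: 23.7
t 9.78 tcp [546.5  10.2  35. ] F [-0.6 -0.5 -0.4] w 23.7 -> off [12.   0.9 -3.5] rot [-0.05  0.    0.08]
(0, 17, 23) [ 2.27e+02 -1.00e-01]
(0, -17, 23) [ 2.865e+02 -2.000e-01]
(-22, 28.5, 21) [209.1  43.1]
(-22, -28.5, 21) [304.3  42.8]
(44, 0, 24) [256.8 -95.8]
(-30, 22, 28) [219.   55.3]
(-30, -22, 28) [294.6  55.1]
```

View pics/w7c.png

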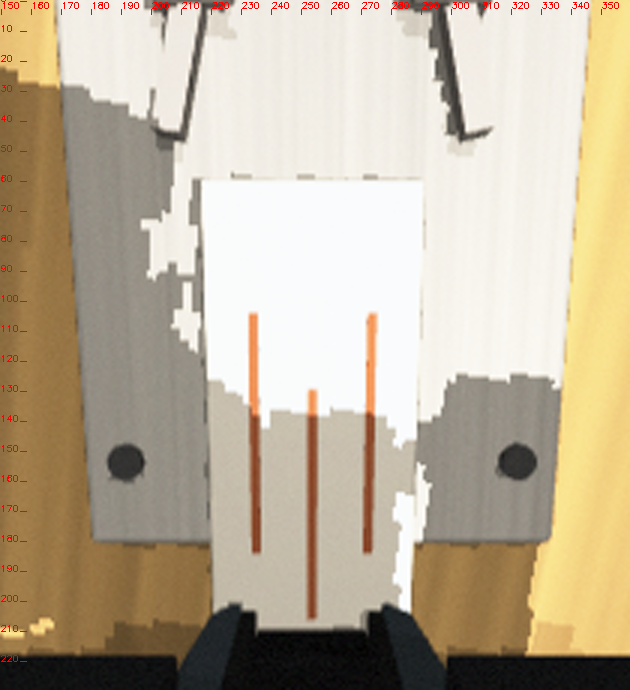

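The plate and fixture are parallel. The plate centreline is at u=253.7 and the fixture centreline at u=257, so I shift +2 mm along tool y. Then I lower.

```bash
python3 -m handwheel '{"gripper":[1,1,1,1],"offset":[[3,2,0],[7,2,0],[10,2,0],[10,2,0]],"rot":[[0,0,0],[0,0,0],[0,0,0],[0,0,0]]}' ;python3 -m handwheel '{"gripper":[1,1,1,1],"offset":[[0.7,0,0],[1.3,0,0],[2,0,0],[2,0,0]],"rot":[[0,0,0],[0,0,0],[0,0,0],[0,0,0]]}'; python3 -c "
from h import *
go(fw(-131.5,0,22.2),278.6)"
```

```text
time_s: 10.17
ee_pos: [548.7, 11.6, 25.2]
ee_rot: [-101.5, 89.9, 177.1]
force: [-0.4, 0.2, -0.7]
gripper_width: 23.7
time_s: 10.5
ee_pos: [549.2, 11.9, 24.0]
ee_rot: [109.0, 90.0, 27.6]
force: [0.3, 0.3, -0.9]
gripper_width: 23.7
t 10.5 tcp [549.2  11.9  24. ] F [ 0.3  0.3 -0.9] w 23.7 -> off [ 1.8 -2.  -2.2] rot [ 0.05 -0.   -0.01]
```

```bash
for i in 1 2; do python3 -m handwheel '{"gripper":[1,1,1,1],"offset":[[0.5,0,0],[0.8,0,0],[0.8,0,0],[0.8,0,0]],"rot":[[0,0,0],[0,0,0],[0,0,0],[0,0,0]]}' | egrep 'pos|force'; done
```

```text
ee_pos: [549.2, 11.9, 23.2]
force: [-0.1, 0.3, -1.4]
ee_pos: [549.2, 11.9, 22.3]
force: [-0.8, -0.0, -0.9]
```

```bash
python3 -m handwheel '{"gripper":[1,1,1,1],"offset":[[0.5,0,0],[0.8,0,0],[0.8,0,0],[0.8,0,0]],"rot":[[0,0,0],[0,0,0],[0,0,0],[0,0,0]]}' | egrep 'pos|force'; python3 - <<'E'
from h import *
im=grab_frame('wrist'); cv2.imwrite('pics/w8.png',im[:,:,::-1]); crop(im,150,0,360,230,3,'w8c.png')
im=grab_frame('side'); crop(im,160,130,290,230,6,'s8.png'); print(state()["force"].round(2))
E
```

```text
ee_pos: [549.3, 11.8, 22.0]
force: [-2.1, -0.7, 5.6]
[-1.02 -0.57  6.09]
```

View pics/w8c.png

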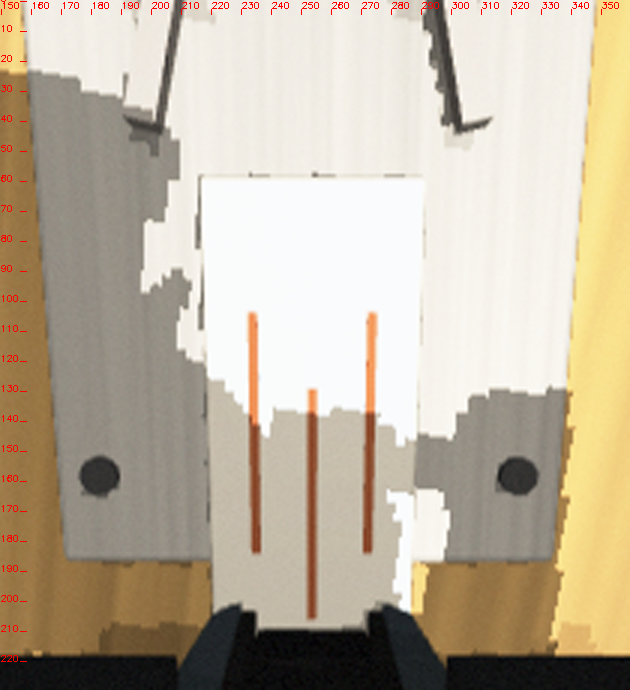

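View pics/s8.png

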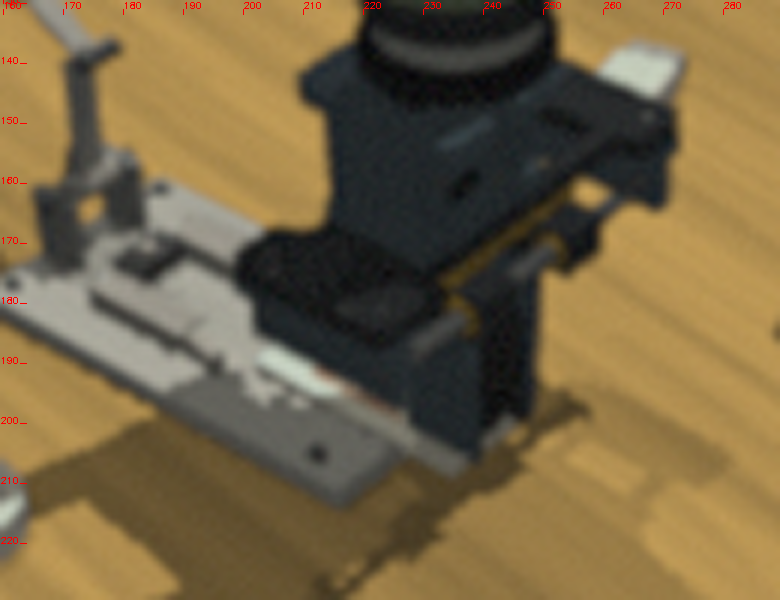

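The plate is on the deck (6 N at TCP z 22.0), about 0.8 mm to the right of the rail centreline. I relieve the load, centre it, slide it into the guides and look.

```bash
python3 -m handwheel '{"gripper":[1,1,1,1,1],"offset":[[-0.3,-0.4,0],[-0.4,-0.9,0],[-0.4,-0.9,-5],[-0.4,-0.9,-10],[-0.4,-0.9,-15]],"rot":[[0,0,0],[0,0,0],[0,0,0],[0,0,0],[0,0,0]]}' 12 | egrep 'pos|force';python3 -m handwheel '{"gripper":[1,1,1,1,1],"offset":[[0,0,-4],[0,0,-8],[0,0,-10],[0,0,-10],[0,0,-10]],"rot":[[0,0,0],[0,0,0],[0,0,0],[0,0,0],[0,0,0]]}' | egrep 'pos|force'; python3 - <<'E'
from h import *
go(fw(-76,0,22.0),278.6)
im=grab_frame('wrist'); cv2.imwrite('pics/w9.png',im[:,:,::-1]); crop(im,150,0,360,230,3,'w9c.png')
E
```

```text
ee_pos: [546.3, 26.8, 22.2]
force: [-0.2, -1.3, 4.6]
ee_pos: [544.6, 37.2, 22.2]
force: [0.1, 0.4, 5.4]
t 12.43 tcp [544.6  37.2  22.2] F [0.1 0.4 5.4] w 23.6 -> off [  0.2  -1.3 -32. ] rot [ 0.04 -0.05 -0.03]
```

View pics/w9c.png

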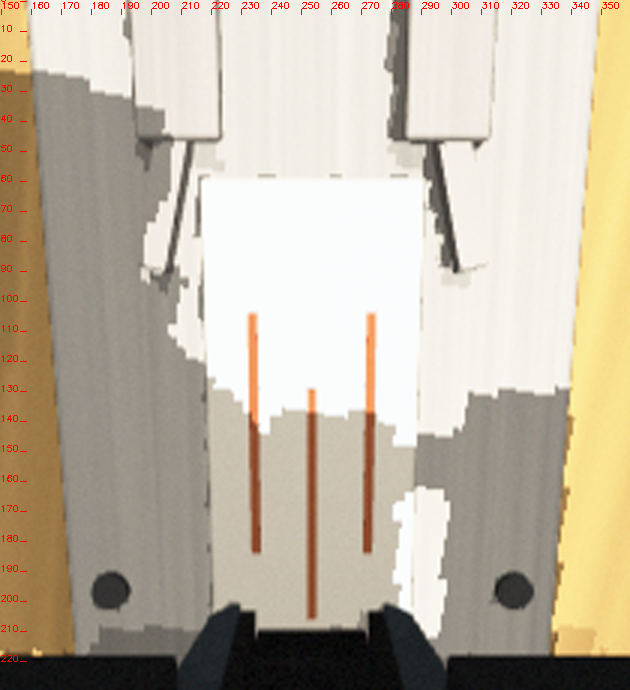

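It is centred to about 0.1 mm, with the lips at u 222.8 and 285.2 and the plate at 217.2 and 290.5. I slide on under the lips.

```bash
python3 -m handwheel '{"gripper":[1,1,1,1,1],"offset":[[-0.2,0,-3],[-0.2,0,-6],[-0.2,0,-9],[-0.2,0,-12],[-0.2,0,-15]],"rot":[[0,0,0],[0,0,0],[0,0,0],[0,0,0],[0,0,0]]}' 12 | egrep 'pos|force';python3 -m handwheel '{"gripper":[1,1,1,1,1],"offset":[[0,0,-3],[0,0,-6],[0,0,-9],[0,0,-12],[0,0,-15]],"rot":[[0,0,0],[0,0,0],[0,0,0],[0,0,0],[0,0,0]]}' | egrep 'pos|force';python3 -m handwheel '{"gripper":[1,1,1,1,1],"offset":[[0,0,-2],[0,0,-4],[0,0,-6],[0,0,-8],[0,0,-8]],"rot":[[0,0,0],[0,0,0],[0,0,0],[0,0,0],[0,0,0]]}' | egrep 'pos|force'; python3 - <<'E'
from h import *
go(fw(-57.7,0,22.0),278.6)
im=grab_frame('wrist'); cv2.imwrite('pics/w10.png',im[:,:,::-1]); crop(im,150,0,360,230,3,'w10c.png')
E
```

```text
ee_pos: [542.2, 51.5, 22.2]
force: [0.9, -2.9, 4.7]
ee_pos: [540.0, 66.4, 22.2]
force: [0.4, -3.6, 5.0]
ee_pos: [538.7, 74.5, 22.2]
force: [-0.1, -1.0, 5.4]
t 13.73 tcp [538.7  74.5  22.2] F [-0.1 -1.   5.4] w 24.0 -> off [  0.2  -1.  -12.6] rot [ 0.05 -0.03 -0.  ]
```

View pics/w10c.png

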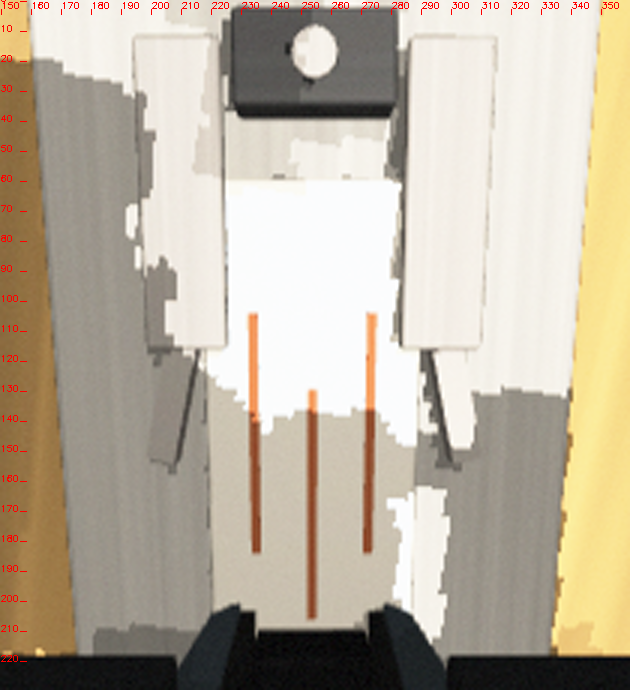

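The stop's front foot is at v≈38.5 and the plate head at v≈59.5, leaving a gap of about 12.5 mm. I reduce the grip, so it slips before the push gets too hard, and approach slowly.

```bash
python3 -m handwheel '{"gripper":[1,1,1,1,1],"offset":[[0,0,-2],[0,0,-4],[0,0,-6],[0,0,-8],[0,0,-9]],"rot":[[0,0,0],[0,0,0],[0,0,0],[0,0,0],[0,0,0]]}' 8 | egrep 'pos|force';for i in 1 2; do python3 -m handwheel '{"gripper":[1,1,1,1],"offset":[[0,0,-0.3],[0,0,-0.6],[0,0,-0.9],[0,0,-1]],"rot":[[0,0,0],[0,0,0],[0,0,0],[0,0,0]]}' | egrep 'pos|force'; done; python3 - <<'E'
from h import *
im=grab_frame('wrist'); cv2.imwrite('pics/w11.png',im[:,:,::-1]); crop(im,210,20,300,120,6,'w11c.png')
E
```

```text
ee_pos: [537.4, 83.2, 22.2]
force: [-0.1, -3.2, 5.6]
ee_pos: [537.3, 83.9, 22.2]
force: [0.7, -3.3, 5.3]
ee_pos: [537.2, 84.9, 22.2]
force: [0.2, -4.6, 4.7]
```

View pics/w11c.png

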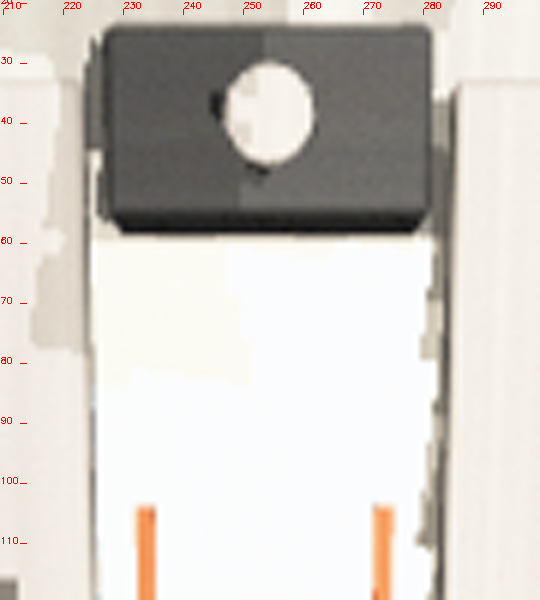

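```bash
for i in 1 2 3; do python3 -m handwheel '{"gripper":[1,1,1,1],"offset":[[0,0,-0.2],[0,0,-0.4],[0,0,-0.4],[0,0,-0.4]],"rot":[[0,0,0],[0,0,0],[0,0,0],[0,0,0]]}' | egrep 'pos|force'; done
```

```text
ee_pos: [537.1, 85.3, 22.2]
force: [0.5, -2.9, 4.7]
ee_pos: [537.1, 85.4, 22.2]
force: [0.5, -3.9, 4.8]
ee_pos: [537.1, 85.5, 22.2]
force: [0.8, -5.3, 4.7]
```

```bash
for i in 1 2; do python3 -m handwheel '{"gripper":[1,1,1,1],"offset":[[0,0,-0.2],[0,0,-0.3],[0,0,-0.3],[0,0,-0.3]],"rot":[[0,0,0],[0,0,0],[0,0,0],[0,0,0]]}' | egrep 'pos|force'; done;  python3 - <<'E'
from h import *
im=grab_frame('wrist'); cv2.imwrite('pics/w12.png',im[:,:,::-1]); crop(im,210,20,300,120,6,'w12c.png')
E
```

```text
ee_pos: [537.1, 85.5, 22.2]
force: [1.2, -7.5, 4.6]
ee_pos: [537.1, 85.5, 22.2]
force: [1.7, -7.1, 5.0]
```

View pics/w12c.png

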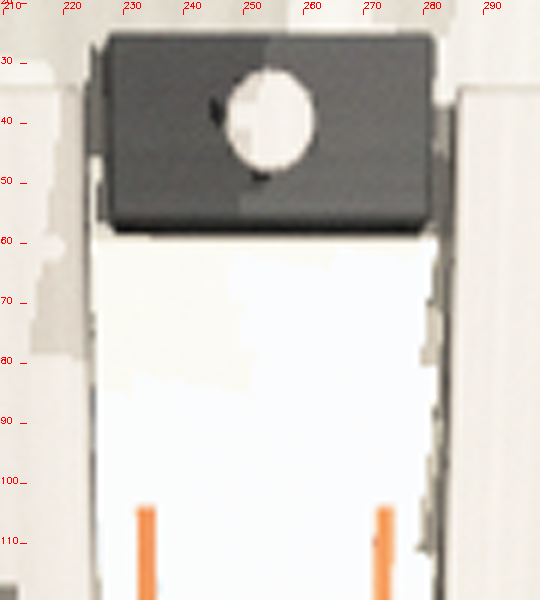

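The head is against the stop: the TCP is stalled at 85.5 and the push is steady at 7 N. I ease off the push and release.

```bash
python3 -m handwheel '{"gripper":[1,1,0.7,0.55,0.5],"offset":[[0,0,0.4],[-0.3,0,0.5],[-0.3,0,0.5],[-0.3,0,0.5],[-0.3,0,0.5]],"rot":[[0,0,0],[0,0,0],[0,0,0],[0,0,0],[0,0,0]]}' 4;  python3 - <<'E'
from h import *
im=grab_frame('wrist'); cv2.imwrite('pics/w13.png',im[:,:,::-1]); crop(im,150,0,360,230,3,'w13c.png')
E
```

```text
time_s: 17.05
ee_pos: [536.2, 86.7, 21.9]
ee_rot: [-123.6, 89.9, 155.0]
force: [-0.2, -0.6, 0.9]
gripper_width: 38.0
```

View pics/w13c.png

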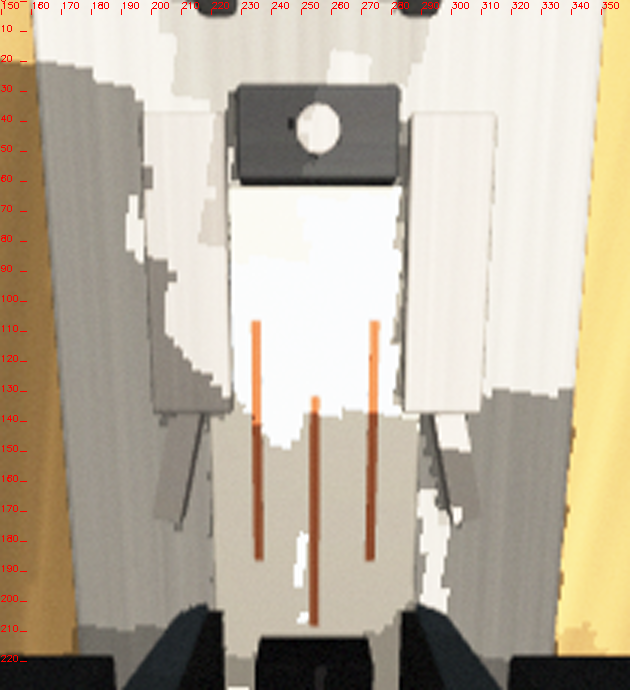

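The plate is seated and released, with the head touching the stop at v≈62. Now for the clip.

```bash
sed -i 's/FIX_O=np.array.*\]); /FIX_O=np.array([528.2,144.0,0.]); /' h.py; python3 -m handwheel '{"gripper":[0.4,0.4,0.4,0.4,0.4],"offset":[[-5,0,0],[-35,0,0],[-75,0,0],[-115,0,0],[-155,0,0]],"rot":[[0,0,0],[0,0,0],[0,0,0],[0,0,0],[0,0,0]]}'; python3 -m handwheel '{"gripper":[0.4,0.4,0.4,0.4],"offset":[[-35,0,0],[-45,0,0],[-45,0,0],[-45,0,0]],"rot":[[0,0,0],[0,0,0],[0,0,0],[0,0,0]]}'; python3 - <<'E'
from h import *
go(fw(105,0,200),278.6)
c=cam("wrist");im=grab_frame('wrist'); cv2.imwrite('pics/w14.png',im[:,:,::-1])
for th in (1.5,1.6,1.7,1.75): print(th,proj(c,fw(85-95*np.cos(th)+8*np.sin(th),0,45+8*np.cos(th)+95*np.sin(th))).round(1))
E
```

```text
time_s: 17.52
ee_pos: [536.3, 86.4, 179.4]
ee_rot: [-130.5, 90.0, 148.2]
force: [1.5, 0.9, 0.5]
gripper_width: 54.9
time_s: 17.85
ee_pos: [536.5, 86.3, 222.2]
ee_rot: [-142.9, 90.0, 135.8]
force: [0.5, 0.6, -0.9]
gripper_width: 54.9
t 17.85 tcp [536.5  86.3 222.2] F [ 0.5  0.6 -0.9] w 54.9 -> off [  22.2    0.6 -163.3] rot [ 0.05 -0.02  0.01]
1.5 [255.6  20.2]
1.6 [255.6   7.1]
1.7 [255.6  -5.6]
1.75 [255.6 -11.7]
```

View pics/w14.png

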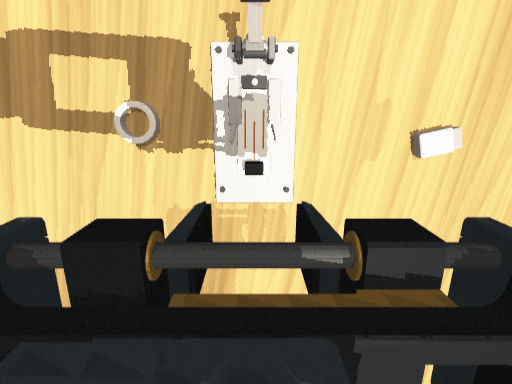

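```bash
python3 -m handwheel '{"gripper":[0.4,0.4,0.4,0.4,0.4],"offset":[[0,0.5,-40],[0,0.5,-80],[0,0.5,-120],[0,0.5,-150],[0,0.5,-163]],"rot":[[0,0,0],[0,0,0],[0,0,0],[0,0,0],[0,0,0]]}'; python3 -m handwheel '{"gripper":[0.4,0.4,0.4],"offset":[[10,0,0],[22,0,0],[22,0,0]],"rot":[[0,0,0],[0,0,0],[0,0,0]]}'; python3 - <<'E'
from h import *
go(fw(105,0,121),278.6)
c=cam("wrist");im=grab_frame('wrist'); cv2.imwrite('pics/w15.png',im[:,:,::-1])
for th in (1.6,1.7,1.75): print(th,proj(c,fw(85-95*np.cos(th)+8*np.sin(th),0,45+8*np.cos(th)+95*np.sin(th))).round(1))
E
```

```text
time_s: 18.32
ee_pos: [511.0, 250.4, 219.6]
ee_rot: [-91.6, 89.7, -172.8]
force: [0.6, -0.6, 1.3]
gripper_width: 54.6
time_s: 18.57
ee_pos: [511.0, 245.3, 196.3]
ee_rot: [-67.7, 89.5, -149.1]
force: [0.1, -0.2, -0.3]
gripper_width: 54.8
t 18.57 tcp [511.  245.3 196.3] F [ 0.1 -0.2 -0.3] w 54.8 -> off [75.2  2.5 -2.5] rot [0.04 0.18 0.44]
1.6 [257.7 208.8]
1.7 [257.7 197.7]
1.75 [257.7 192.1]
```

View pics/w15.png

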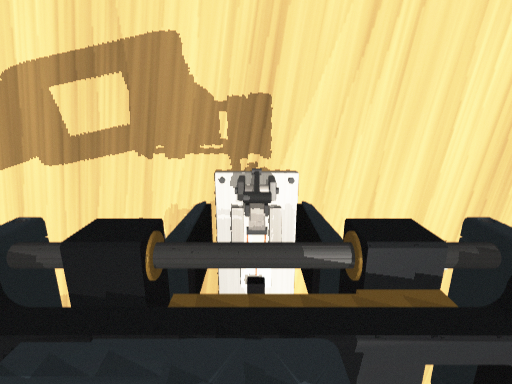

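```bash
python3 - <<'E'
from h import *
im=cv2.imread('pics/w15.png')[:,:,::-1]
crop(im,205,160,310,240,7,'w15c.png')
c=cam("wrist")
for p in [(85,20,50),(85,-20,50),(100,55,12),(100,-55,12)]: print(p,proj(c,fw(*p)).round(1))
E
```

```text
(85, 20, 50) [239.4 191.6]
(85, -20, 50) [273.3 191.7]
(100, 55, 12) [213.9 172.5]
(100, -55, 12) [298.7 172.5]
```

View pics/w15c.png

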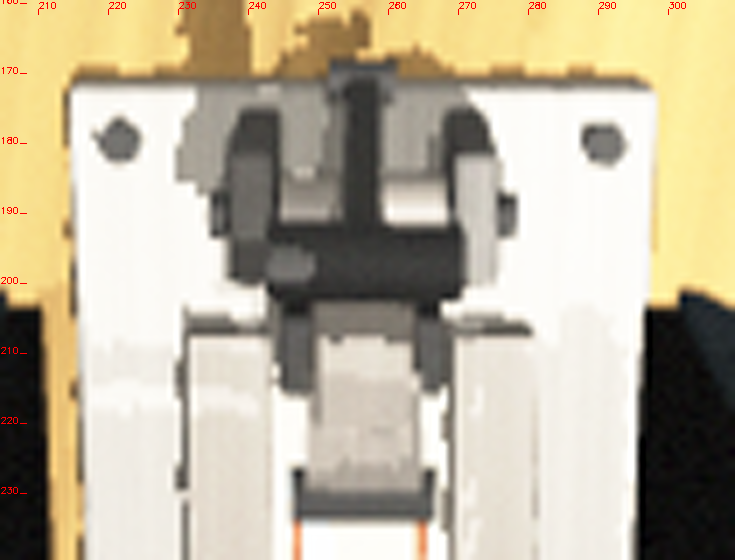

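The bar is at (257,197), as predicted for about 1.7 rad. I descend on it.

```bash
python3 -m handwheel '{"gripper":[0.4,0.4,0.4,0.4,0.4],"offset":[[15,1,-1],[35,2,-2],[55,2,-2],[72,2,-2],[75,2,-2]],"rot":[[0,0,0],[0,0,0.4],[0,0,0.4],[0,0,0.4],[0,0,0.4]]}'; python3 -m handwheel '{"gripper":[0.4,0.4,0.4],"offset":[[0,0,0],[0,0,0],[0,0,0]],"rot":[[0,0,0],[0,0,0],[0,0,0]]}'; python3 - <<'E'
from h import *
go(fw(105,0,121),278.6)
c=cam("wrist");im=grab_frame('wrist'); crop(im,190,130,320,250,5,'w16.png')
E
```

```text
time_s: 19.03
ee_pos: [513.0, 247.4, 122.4]
ee_rot: [23.3, 89.9, -58.1]
force: [-0.6, 0.2, -0.3]
gripper_width: 54.5
time_s: 19.28
ee_pos: [515.6, 249.7, 126.8]
ee_rot: [94.3, 89.5, 12.9]
force: [0.1, 0.2, 0.4]
gripper_width: 54.7
t 19.28 tcp [515.6 249.7 126.8] F [0.1 0.2 0.4] w 54.7 -> off [ 5.8 -3.4  1.4] rot [ 0.01 -0.04 -0.54]
```

View pics/w16.png

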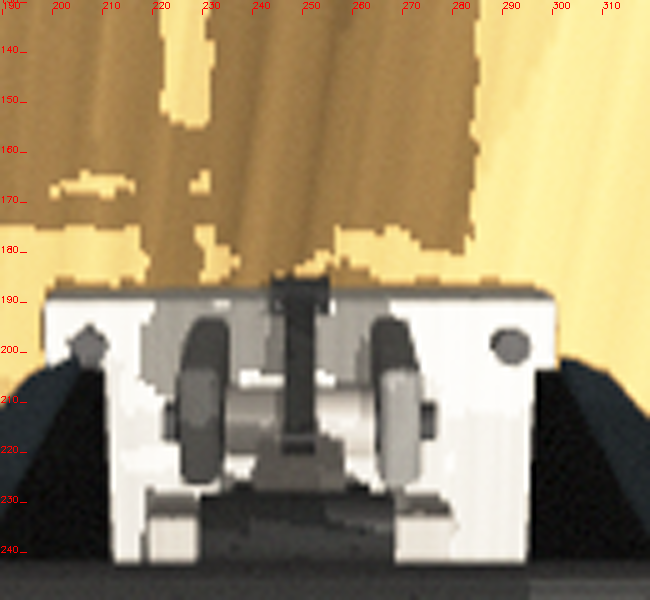

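```bash
python3 -m handwheel '{"gripper":[0.4,0.4,0.4,0.4],"offset":[[3,-1,1],[5,-3,1],[5,-3,1],[5,-3,1]],"rot":[[0,0,-0.4],[0,0,-0.4],[0,0,-0.4],[0,0,-0.4]]}';python3 -m handwheel '{"gripper":[0.4,0.4,0.4],"offset":[[0,0,0],[0,0,0],[0,0,0]],"rot":[[0,0,0],[0,0,0],[0,0,0]]}'; python3 - <<'E'
from h import *
go(fw(105,0,121),278.6)
c=cam("wrist");im=grab_frame('wrist'); crop(im,190,130,320,250,5,'w17.png')
E
```

```text
time_s: 19.67
ee_pos: [511.6, 248.2, 120.4]
ee_rot: [-103.3, 90.0, 175.4]
force: [0.8, 0.3, -0.5]
gripper_width: 54.8
time_s: 19.92
ee_pos: [511.9, 248.3, 120.5]
ee_rot: [122.8, 90.0, 41.5]
force: [-0.8, 0.1, -0.1]
gripper_width: 54.2
t 19.92 tcp [511.9 248.3 120.5] F [-0.8  0.1 -0.1] w 54.2 -> off [-0.5  0.5  0.6] rot [ 0.05 -0.01 -0.01]
```

View pics/w17.png

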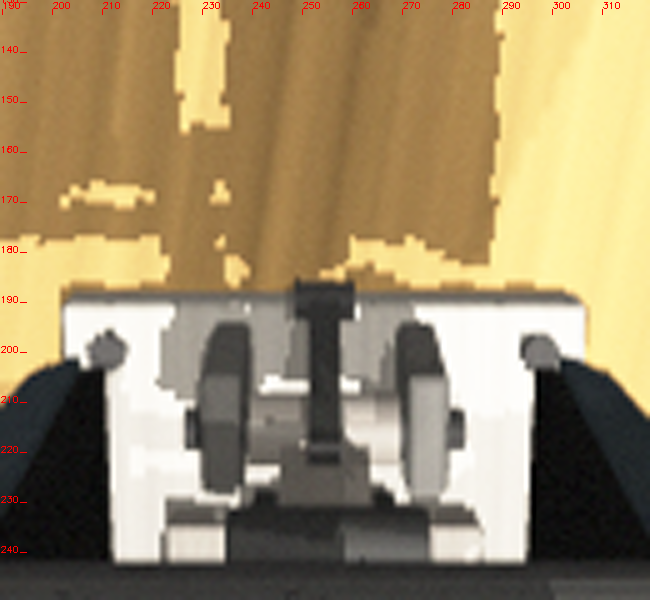

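```bash
python3 -m handwheel '{"gripper":[0.5,0.65,0.8,1,1],"offset":[[0,0.8,0],[0,0.8,0],[0,0.8,0],[0,0.8,0],[0,0.8,0]],"rot":[[0,0,0],[0,0,0],[0,0,0],[0,0,0],[0,0,0]]}' 30;python3 -m handwheel '{"gripper":[1,1,1],"offset":[[0,0,0],[0,0,0],[0,0,0]],"rot":[[0,0,0],[0,0,0],[0,0,0]]}'; python3 - <<'E'
from h import *
def b(t): return np.array([85-95*np.cos(t)+8*np.sin(t),45+8*np.cos(t)+95*np.sin(t)])
print([(t,(b(t)-b(1.7)).round(1).tolist()) for t in np.arange(1.7,0,-.1).round(1)])
E
```

```text
time_s: 20.38
ee_pos: [512.6, 248.4, 120.4]
ee_rot: [147.7, 90.0, 66.4]
force: [0.1, 0.5, 1.1]
gripper_width: 24.3
time_s: 20.63
ee_pos: [512.8, 248.4, 120.5]
ee_rot: [109.0, 90.0, 27.7]
force: [0.3, -0.0, -0.3]
gripper_width: 23.1
[(np.float64(1.7), [0.0, 0.0]), (np.float64(1.6), [-9.4, 1.5]), (np.float64(1.5), [-18.9, 2.2]), (np.float64(1.4), [-28.4, 1.8]), (np.float64(1.3), [-37.9, 0.5]), (np.float64(1.2), [-47.1, -1.7]), (np.float64(1.1), [-56.1, -4.9]), (np.float64(1.0), [-64.8, -8.9]), (np.float64(0.9), [-73.0, -13.8]), (np.float64(0.8), [-80.6, -19.5]), (np.float64(0.7), [-87.7, -25.9]), (np.float64(0.6), [-94.1, -32.9]), (np.float64(0.5), [-99.7, -40.6]), (np.float64(0.4), [-104.6, -48.8]), (np.float64(0.3), [-108.6, -57.5]), (np.float64(0.2), [-111.7, -66.5]), (np.float64(0.1), [-113.9, -75.7])]
```

```bash
python3 -m handwheel '{"gripper":[1,1,1,1,1],"offset":[[-1.5,0,9.4],[-2.2,0,18.9],[-1.8,0,28.4],[-0.5,0,37.9],[1.7,0,47.1]],"rot":[[0,0,0],[0,0,0],[0,0,0],[0,0,0],[0,0,0]]}';python3 -m handwheel '{"gripper":[1,1,1,1,1],"offset":[[1.5,0,4.5],[3.2,0,9],[5.1,0,13.4],[7.2,0,17.7],[7.2,0,17.7]],"rot":[[0,0,0],[0,0,0],[0,0,0],[0,0,0],[0,0,0]]}'; python3 - <<'E'
from h import *
go(fw(-10,0,36),278.6)
im=grab_frame('side'); crop(im,140,90,270,200,6,'s18.png')
E
```

```text
time_s: 21.05
ee_pos: [520.0, 200.7, 118.9]
ee_rot: [113.5, 90.0, 32.2]
force: [0.8, 3.4, -2.7]
gripper_width: 23.2
time_s: 21.47
ee_pos: [522.7, 183.1, 111.6]
ee_rot: [12.9, 89.9, -68.4]
force: [-0.5, -1.3, 4.2]
gripper_width: 23.4
t 21.47 tcp [522.7 183.1 111.6] F [-0.5 -1.3  4.2] w 23.4 -> off [75.6 -0.5 49.4] rot [ 0.04  0.07 -0.02]
```

View pics/s18.png

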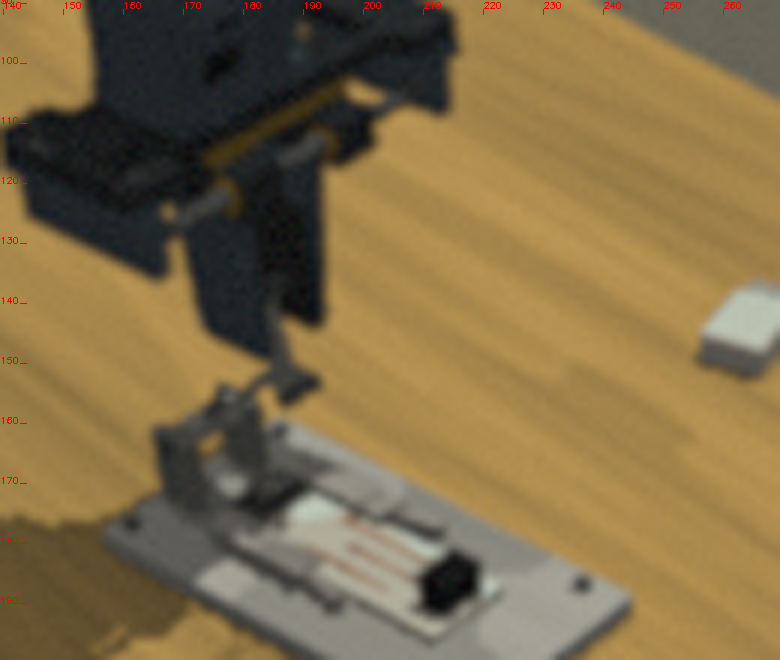

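```bash
python3 -m handwheel '{"gripper":[1,1,1,1,1],"offset":[[2.4,0,4.2],[4.9,0,8.2],[7.7,0,12.1],[10.6,0,15.8],[10.6,0,15.8]],"rot":[[0,0,0],[0,0,0],[0,0,0],[0,0,0],[0,0,0]]}' 40|egrep 'pos|force|width';python3 -m handwheel '{"gripper":[1,1,1,1,1],"offset":[[3.1,0,3.6],[6.4,0,7.1],[9.8,0,10.4],[13.4,0,13.5],[13.4,0,13.5]],"rot":[[0,0,0],[0,0,0],[0,0,0],[0,0,0],[0,0,0]]}'|egrep 'pos|force|width'; python3 -m handwheel '{"gripper":[1,1,1,1,1],"offset":[[3.8,0,2.9],[7.7,0,5.6],[11.8,0,8.1],[15.9,0,10.5],[15.9,0,10.5]],"rot":[[0,0,0],[0,0,0],[0,0,0],[0,0,0],[0,0,0]]}'|egrep 'pos|force|width'; python3 - <<'E'
from h import *
go(fw(-10,0,36),278.6)
E
```

```text
ee_pos: [525.0, 167.6, 100.9]
force: [0.6, -4.2, 5.7]
gripper_width: 23.0
ee_pos: [527.0, 154.3, 86.9]
force: [1.8, -4.6, 4.4]
gripper_width: 23.1
ee_pos: [528.5, 144.2, 70.4]
force: [2.9, -5.1, 2.7]
gripper_width: 23.0
t 22.77 tcp [528.5 144.2  70.4] F [ 2.9 -5.1  2.7] w 23.0 -> off [34.4 -0.3 10.1] rot [0.04 0.03 0.02]
```

```bash
python3 -m handwheel '{"gripper":[1,1,1,1,1],"offset":[[2.2,0,1.6],[4.3,0,2.7],[6.5,0,3.7],[8.7,0,4.7],[8.7,0,4.7]],"rot":[[0,0,0],[0,0,0],[0,0,0],[0,0,0],[0,0,0]]}'|egrep 'pos|force|width';python3 -m handwheel '{"gripper":[1,1,1,1,1],"offset":[[2.2,0,0.9],[4.5,0,1.8],[6.7,0,2.5],[9,0,3.1],[9,0,3.1]],"rot":[[0,0,0],[0,0,0],[0,0,0],[0,0,0],[0,0,0]]}'|egrep 'pos|force|width'; python3 -m handwheel '{"gripper":[1,1,1,1,1],"offset":[[1.2,0,0.4],[2.4,0,0.7],[3.6,0,1],[4.8,0,1.3],[4.8,0,1.3]],"rot":[[0,0,0],[0,0,0],[0,0,0],[0,0,0],[0,0,0]]}'|egrep 'pos|force|width'; python3 - <<'E'
from h import *
go(fw(-10,0,36),278.6)
im=grab_frame('side'); crop(im,140,120,270,220,6,'s19.png')
E
```

```text
ee_pos: [529.1, 140.5, 62.3]
force: [2.3, -0.6, -0.9]
gripper_width: 23.4
ee_pos: [529.5, 137.5, 53.4]
force: [2.6, 1.3, -0.9]
gripper_width: 22.7
ee_pos: [529.7, 136.2, 48.9]
force: [1.7, 3.1, -2.2]
gripper_width: 23.0
t 24.02 tcp [529.7 136.2  48.9] F [ 1.7  3.1 -2.2] w 23.0 -> off [12.9 -0.3  2.1] rot [ 0.03 -0.03 -0.  ]
```

View pics/s19.png

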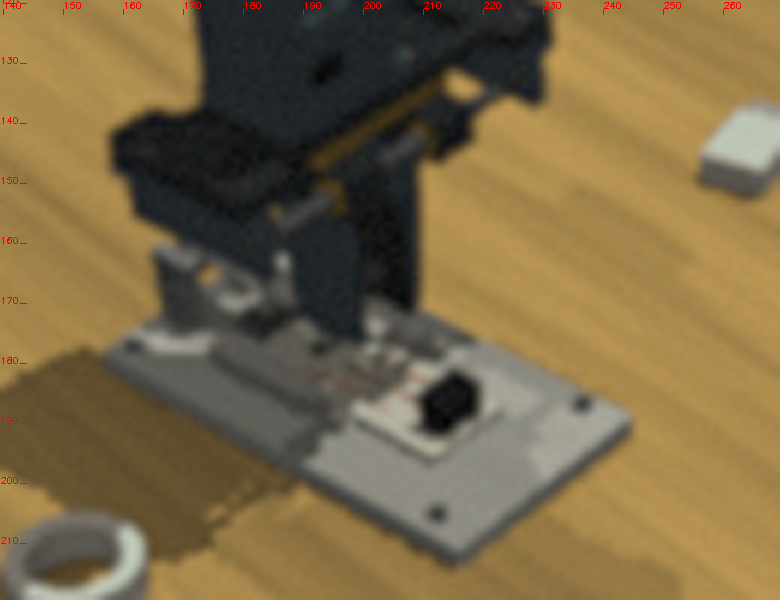

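```bash
for i in 1 2 3 4 ; do python3 -m handwheel '{"gripper":[1,1,1],"offset":[[0.5,0,0],[1,0,0.2],[1,0,0.2]],"rot":[[0,0,0],[0,0,0],[0,0,0]]}'|egrep 'pos|force'; done
```

```text
ee_pos: [529.8, 136.0, 48.1]
force: [2.4, 3.9, -2.2]
ee_pos: [529.8, 135.7, 47.1]
force: [1.1, 4.2, -2.6]
ee_pos: [529.8, 135.5, 46.1]
force: [1.7, 5.0, -2.0]
ee_pos: [529.9, 135.3, 45.1]
force: [2.4, 4.3, -2.2]
```

Not in contact yet, so I keep going without any backward move.

```bash
for i in 1 2 3 4; do python3 -m handwheel '{"gripper":[1,1,1],"offset":[[0.4,0,0],[0.7,0,0],[0.7,0,0]],"rot":[[0,0,0],[0,0,0],[0,0,0]]}'|egrep 'pos|force'; done
```

```text
ee_pos: [529.9, 135.1, 44.4]
force: [2.1, 3.8, -2.6]
ee_pos: [529.9, 135.0, 43.7]
force: [2.1, 3.5, -1.6]
ee_pos: [529.9, 134.9, 43.0]
force: [2.8, 2.0, -1.1]
ee_pos: [529.9, 134.8, 42.3]
force: [2.6, 0.3, -1.2]
```

```bash
for i in 1 2 3; do python3 -m handwheel '{"gripper":[1,1,1],"offset":[[0.3,0,0],[0.5,0,0],[0.5,0,0]],"rot":[[0,0,0],[0,0,0],[0,0,0]]}'|egrep 'pos|force'; done; python3 - <<'E'
from h import *
im=grab_frame('wrist'); cv2.imwrite('pics/w20.png',im[:,:,::-1])
E
```

```text
ee_pos: [529.9, 134.8, 41.8]
force: [2.5, -1.2, -1.9]
ee_pos: [530.0, 134.7, 41.4]
force: [2.7, -3.6, -1.4]
ee_pos: [530.0, 134.7, 41.2]
force: [2.3, -4.4, 2.5]
```

View pics/w20.png

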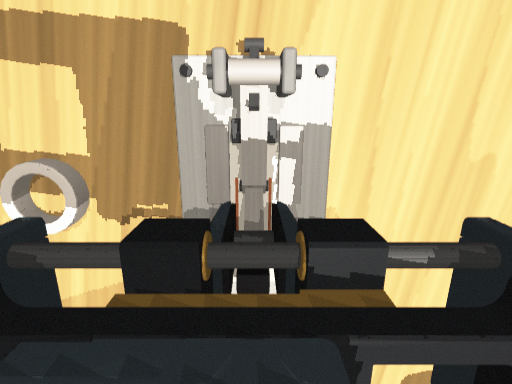

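At TCP z 41.2 the z force jumps from −1.4 to +2.5 N and the descent stalls, so the foot is on the plate at about 0.06 rad. I release and retreat straight up.

```bash
python3 -m handwheel '{"gripper":[1,0.9,0.7,0.5,0.5],"offset":[[0.2,0,0],[0.2,0,0],[0.2,0,0],[0.2,0,0],[0.2,0,0]],"rot":[[0,0,0],[0,0,0],[0,0,0],[0,0,0],[0,0,0]]}' 10;python3 -m handwheel '{"gripper":[0.5,0.4,0.4,0.4,0.4],"offset":[[-2,0,0],[-15,0,0],[-45,0,0],[-80,0,0],[-120,0,0]],"rot":[[0,0,0],[0,0,0],[0,0,0],[0,0,0],[0,0,0]]}'; python3 -m handwheel '{"gripper":[0.4,0.4,0.4,0.4],"offset":[[-40,0,0],[-40,0,20],[-40,0,40],[-40,0,40]],"rot":[[0,0,0],[0,0,0],[0,0,0],[0,0,0]]}'; python3 -m handwheel '{"gripper":[0.4,0.4,0.4,0.4],"offset":[[0,0,0],[0,0,0],[0,0,0],[0,0,0]],"rot":[[0,0,0],[0,0,0],[0,0,0],[0,0,0]]}'; python3 - <<'E'
from h import *
c=cam("wrist"); im=grab_frame('wrist'); cv2.imwrite('pics/w21.png',im[:,:,::-1]); crop(im,190,60,320,210,5,'w21c.png')
for t in (0,.06,.1): print(t,proj(c,fw(85-95*np.cos(t)+8*np.sin(t),0,45+8*np.cos(t)+95*np.sin(t))).round(1))
im=grab_frame('side'); cv2.imwrite('pics/s21.png',im[:,:,::-1]);crop(im,150,145,260,220,7,'s21c.png')
c=cam("side")
for t in (0,.06,.1,.15): print(t,proj(c,fw(85-95*np.cos(t)+8*np.sin(t),-12,45+8*np.cos(t)+95*np.sin(t))).round(1))
im=grab_frame('top'); cv2.imwrite('pics/t21.png',im[:,:,::-1])
E
```

```text
time_s: 27.28
ee_pos: [528.7, 135.5, 40.1]
ee_rot: [-108.6, 89.9, 170.1]
force: [0.0, -0.3, -0.2]
gripper_width: 37.5
time_s: 27.7
ee_pos: [528.2, 135.1, 160.5]
ee_rot: [-92.5, 89.7, -173.8]
force: [1.0, -0.8, 0.2]
gripper_width: 54.9
time_s: 28.03
ee_pos: [536.1, 93.5, 201.4]
ee_rot: [42.1, 89.9, -39.4]
force: [-0.5, 0.6, -0.4]
gripper_width: 54.5
time_s: 28.37
ee_pos: [535.5, 96.3, 200.2]
ee_rot: [-112.6, 89.9, 166.1]
force: [0.3, 0.4, -0.9]
gripper_width: 54.9
0 [254.7 144.3]
0.06 [254.7 144.3]
0.1 [254.7 144.1]
0 [203.2 169. ]
0.06 [202.9 167.1]
0.1 [202.6 165.8]
0.15 [202.2 164.1]
```

View pics/w21c.png

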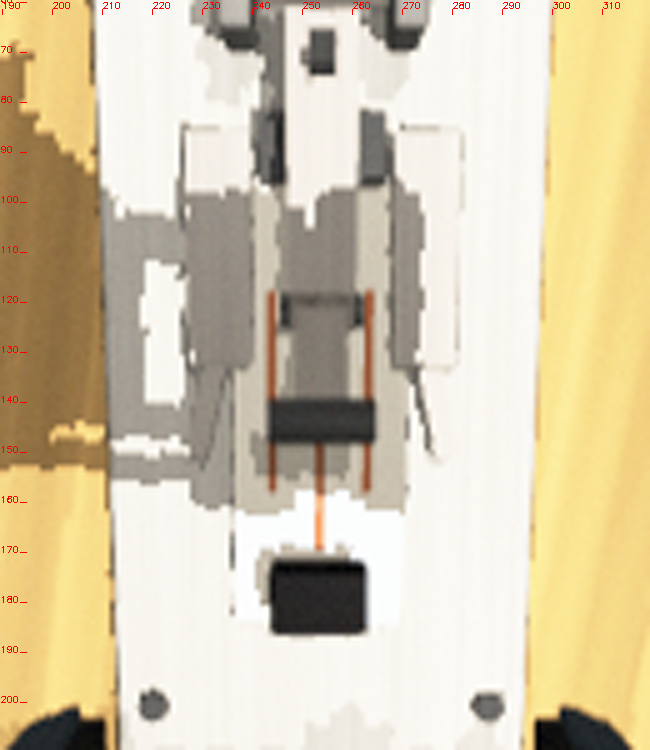

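View pics/s21c.png

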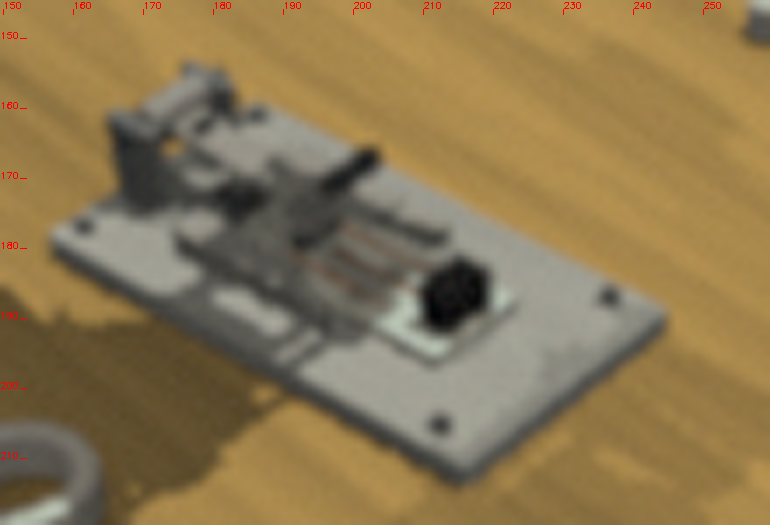

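View pics/t21.png

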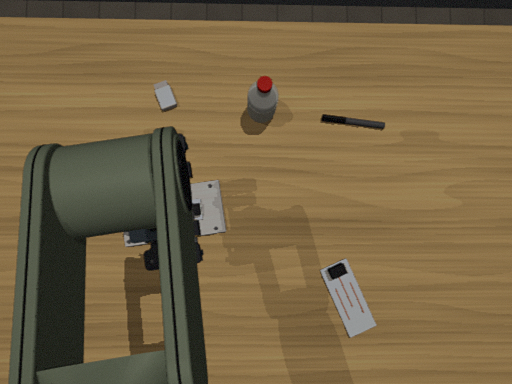

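```bash
python3 - <<'E'
from h import *
im=cv2.imread('pics/w21.png')[:,:,::-1]; crop(im,225,75,285,125,12,'w21d.png')
c=cam("wrist")
for n,u,v,z in [("stop front top",256,96,24),("stop front foot",256,97,17),("blk",253.1,179.1,35),("bar",253.6,143.7,58)]:
    P=onz(c,u,v,z); print(n,fixR().inv().apply(P-FIX_O).round(1))
E
```

```text
stop front top [43.2 -1.8 24. ]
stop front foot [42.4 -1.9 17. ]
blk [-54.9   1.6  35. ]
bar [-9.1  1.  58. ]
```

View pics/w21d.png

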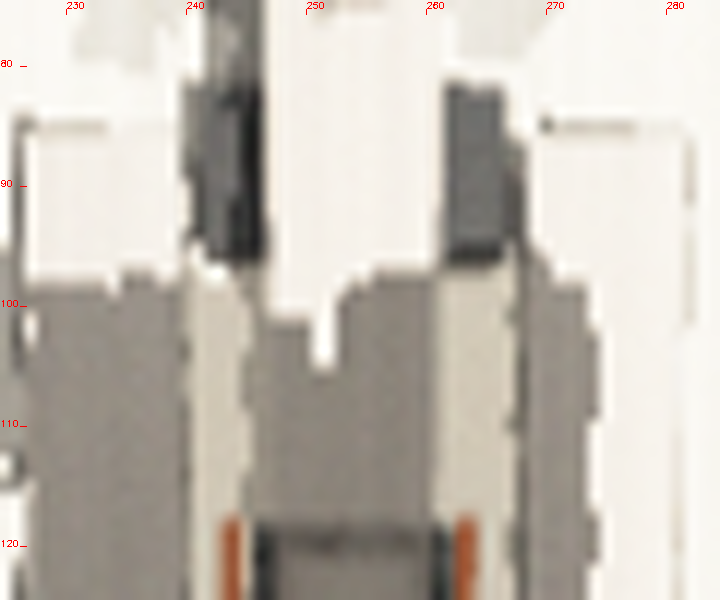

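The plate abuts the stop, and the bar sits at about 0.06 rad. The plug (166,97), bottle (264,100) and pen (352,122) are unmoved in the top view, and the tape is unmoved in the side view. I hand it in.

```bash
python3 - <<'E'
from workcell import *
s=state();print(s["time_s"],s["force"],s["qvel"].round(2)); print(job_done())
E
```

```text
28.5167 [ 0.1143497  -0.33442736  0.82586297] [-0.17 -0.02  0.02 -0.02  0.05 -0.06]
the job is handed in; nothing more can be done
None
```

I opened the clip, seated the small plate (110 × 44 mm) against the end stop, brought the clip down onto it in the grip, and handed the job in at 28.5 s. No verdict was reported.

- **Clip open:** I pinched the bar and swung the clip to about 1.65 rad. Released, it stayed up by itself in the side view.
- **Plate home:** the plate went in under the lips on the deck. The final push was about 7 N by the wrist force, with roughly 3 N of that sliding friction.
- **Clip down:** I lowered it in small steps, and the foot met the plate with only a few newtons of change in force. I then opened the fingers and backed away.

**Last checks:**
- No gap is visible between the plate head and the stop in the wrist view.
- The bar matches about 0.06 rad in the side view.
- The plate is within about 1 mm of the centre line.
- The pen, bottle and plug are unmoved in the top view. The tape was hidden from the top camera by the arm, but it is unmoved in the side view.
- The wrist force is near zero with the arm clear.

**Disagreement:** the last wrist picture puts the head at 45.1 mm past the mouth, from the block. The stop comes out at 42.4–44 mm across the wrist readings. That exceeds the 1 mm or so I expect from reading pixels, and the head cannot be past the stop. I relied on the picture and on the arm stalling when it met the stop.

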